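# Rock the tape roll out of the bench dispenser

## Task

Take the nearly finished tape roll out of the bench tape dispenser so that its slots can be wiped: the axle stubs are pinched tight, and a straight pull just picks up the whole dispenser, so grip the roll firmly by its rim and rock it side to side, working up one end of the axle and then the other in turn, until it comes free. Keep the dispenser standing flat where it is and leave the other things alone. Finish while still holding the roll in the gripper, about level and at rest, just clear of and straight above its slots.

Things in the scene. Friction and masses are not known exactly. Their poses are not given: they have to be found in the camera images.
- dispenser: Bench tape dispenser, 2.4 kg, standing loose on the table: grey base plate 20 mm thick (x -150 to 80, y -72.5 to 72.5 mm), two slotted steel arms for the roll and, at the front (-x), a guide roller and toothed cutter bar 89 mm high. Origin: underside of the base, straight below the seated roll's axle; x from cutter to rear, y along the axle to the left, z up.
- slot_left (a point): Mouth (top middle) of the slot in the left arm: on the dispenser at x 0, y 40, z 98 mm. The arm is 8 mm thick (y 36 to 44), 60 mm wide along x, 98 mm high. The slot is 10 mm wide along x, open at the top and through both faces, its floor 20 mm below the mouth. A leaf spring at its rear pinches the stub against its front side.
- slot_right (a point): Mouth of the right arm's slot, the same at y -40 mm. Sliding one stub up its slot takes about 15 N, both at once about 31 N, more than the dispenser's weight. The drag is even all the way until the stub leaves at the top, and a stub stays at the height to which it has been worked up.
- seat (a point): Point fixed on the dispenser midway between the slots, 83 mm above the table, axes as the dispenser's: where the roll's centre lies when both stubs are on the slot floors (at the start it is 0 to 3 mm higher).
- roll_center (a point): Centre of the tape roll on its black and grey hub: a white disc 110 mm in diameter, 50 mm thick (flat faces at y -25 and 25), upright between the arms, 0.15 to 0.31 kg; y along the axle. 11 mm of room to each arm: it can be rocked about 10 degrees either way. Grip it from above across the 50 mm, with 35 N or more; finger ends 25 to 30 mm below the rim's top stay clear of the arms.
- stub_left (a point): The left axle stub where it crosses the arm: on the axle, 40 mm from the roll's centre along its y. The stub is round, 10 mm in diameter, and ends 48 mm from the centre.
- stub_right (a point): The right axle stub, the same 40 mm along -y.
- pack_a: Bystander: a frozen vacuum pack, 215 x 165 x 32 mm, lying flat with a white label. Origin at the centre of its underside.
- pack_b: Bystander: a second such pack.
- spare_roll: Bystander: a full spare roll of white tape lying flat, 120 mm in diameter, 48 mm high. Origin at the centre of its underside.
- tape_gun: Bystander: a hand tape dispenser lying on its side, about 100 x 200 mm, 54 mm high. Origin: underside, below the centre of its own roll.
There are look-alikes about, which are no part of the job. What is shaped like the part that bears roll_center but orange is not meant.

How it is judged:
By the outcome, as a careful person would: the job done as asked, in the order asked, and still so for the second after the job is handed in, while the arm keeps its last pose, push and grip.
It also fails if it takes over 48 s, if anything falls off the work surface, if the arm or the gripper's body presses on something with over 40 N, if the wrist force passes 120 N, or if a joint passes its speed limit or range.

## Robot

A 7-joint arm with a two-finger parallel gripper is mounted at the origin on the work surface. World frame = base frame: x ahead of the robot, y to its left, z up, the work surface at z = 0. Lengths are in m, angles in rad, forces in N, time in s.
With the tool pointing down it reaches from about 0.425 to 0.875 m from the base axis. Payload 4.7 kg.
Tool frame: the origin (TCP) lies between the finger pads; the fingertips stand 8 mm ahead of it and the grasp point (between the pads) lies 11 mm behind it; z points along the fingers, y is the direction in which the jaws open and shut (so a half turn about z gives the same grasp; the last joint's range is limited). The gripper opens to 87 mm and grips with 3 to 60 N. Pads are 19 mm wide; open, the fingers measure 117 mm over their backs; the gripper's body (75 mm by 190 mm) begins 51 mm behind the grasp point.
Start: joints at [-1.136, 0.321, -0.07, 1.45, 0.023, 1.371, -0.057], TCP at [0.266, 0.593, 0.231] pointing down, gripper open.
Joint ranges: [-2.86, 2.86], [-0.3, 2.09], [-1.38, 1.24], [0.06, 2.45], [-1.56, 4.7], [0.09, 2.05], [-2.69, 2.69]. Speed limits (rad/s): [2.57, 2.57, 3.14, 3.14, 3.14, 3.14, 3.14].

## Interface

Orientations are given as a rotation vector (axis times angle).
In Python, from bench import ctrl, optics, ticket gives the robot as it stands.
- The arm moves only by the tool play_rows, never from a script. Its argument "motion" is a list of rows, each a list of 5 numbers: the closure, from 0 (fully open) to 1 (shut), then the shift along the tool's x, y, z in cm, then the turn about the tool's z in rad. In form: [[jaw, tx, ty, tz, spin], ...]. A call has 1 to 20 rows; each row shifts and turns the commanded pose from where the row before left it, along the tool's axes as they then stand; what a row does not reach is not made up. A row lasts 1/8 s, in which the tool goes at most 62.5 mm and 10.7 degrees, less where a joint would pass 70% of its speed; a pose out of reach is approached as far as the arm can. A call is refused whole if a number of a shift passes 6.25 or a number of a turn 0.188, either way. A call with a gripper value outside its range is refused whole. The fingers move at their own pace and stop on an object; "force" is the grip in N (left out, the last holds). Time passes only in rows, so rows that do not move let the fingers close. It gives the time, the measured TCP pose, the force and the opening at its end, in the units of the state.
- ctrl.get_state(): the state, without advancing time (a new reading comes with each control period).
- optics.get_image(name): name is "scene" or "top"; returns the picture (400x640x3 uint8, red, green, blue); there is no depth.
- optics.calibration(name): a dict with "K" (3x3 intrinsics, pixels), "pose" (4x4, takes a point from camera to world coordinates). Camera axes: x right, y down, z forward; pixel columns grow to the right and rows downward; lengths in m; the calibration is good to about 2 mm. A picture is of the moment at which its call begins. calibration takes no time and is no camera call.
- ticket.close_job(): hands the job in, once; it reports no verdict.
The state is a dict: "time": time; "joint_positions": joint angles; "qd": joint speeds; "joint_torque": joint torques, N m; "position": TCP position; "tool_rot": TCP orientation; "ft_force": force on the tool from outside, world axes, zero at the start; "torque": the same for the moment, N m; "grip_width": opening from 0.0 (shut) to 1.0 (fully open).
Only numpy, scipy, OpenCV 4.12 (cv2) and the standard library are available. Lean on these libraries where they do the work, as an engineer would, in place of code of your own. Each camera call takes 0.05 s, during which the arm holds its last target.

## Working session

There is one attempt and no reset: what is moved stays moved. The work goes in short steps, Python scripts to look and compute and a tool call to move; the robot and the scene stay as the last step left them, time stands still between calls to the robot, and variables do not carry over. Pictures are saved under pics/ and viewed, and the job is handed in when it is done.

Besides the shell and the picture viewer there is one more tool, called after ">>>" as name(argument=value, ...), one argument or row to a line, values as JSON. play_rows: Moves the arm, as the interface text tells. Its arguments: {"type":"object","properties":{"motion":{"type":"array"},"force":{"type":"number"}},"required":["motion"]}

```bash
mkdir -p pics; python3 - <<'E'
from bench import ctrl, optics
import cv2
print(ctrl.get_state())
for n in("scene","top"):
    im=optics.get_image(n); cv2.imwrite(f"pics/{n}0.png",im[:,:,::-1]); c=optics.calibration(n); print(n,c["K"],c["pose"])
E
```

```text
{'time': 0.0, 'joint_positions': array([-1.13590182,  0.32181215, -0.07007175,  1.45170726,  0.0226306 ,
        1.37077183, -0.0568979 ]), 'qd': array([ 0.00080518,  0.00070933,  0.00048202,  0.00053142, -0.00044   ,
        0.00028226, -0.00010411]), 'joint_torque': array([ 1.72937202e-04, -4.91280484e+01, -4.03872505e-01, -3.12535572e+01,
       -6.39861356e-02,  4.36069805e-02,  1.75919013e-04]), 'position': array([0.26535558, 0.59277228, 0.22945225]), 'tool_rot': array([-6.56018551e-01, -3.07205948e+00,  2.97342317e-03]), 'ft_force': array([ 0.41728113, -0.09209174, -0.52764278]), 'torque': array([-0.01049699, -0.02988895, -0.01275537]), 'grip_width': 0.9990660934250739}
scene [[368.36315729   0.         319.47162304]
 [  0.         368.36315729 196.66154219]
 [  0.           0.           1.        ]] [[ 0.84444611  0.42328118 -0.32824352  0.79521643]
 [ 0.53561463 -0.66125255  0.5252257  -0.53814705]
 [ 0.00526629 -0.61933683 -0.78510774  0.78306941]
 [ 0.          0.          0.          1.        ]]
top [[474.66003638   0.         320.29317267]
 [  0.         474.66003638 194.06812933]
 [  0.           0.           1.        ]] [[-0.02842858 -0.99565559  0.08866659  0.37995659]
 [-0.9994818   0.02965305  0.01252304 -0.08482882]
 [-0.01509787 -0.08826463 -0.99598263  1.390606  ]
 [ 0.          0.          0.          1.        ]]
```

View pics/scene0.png

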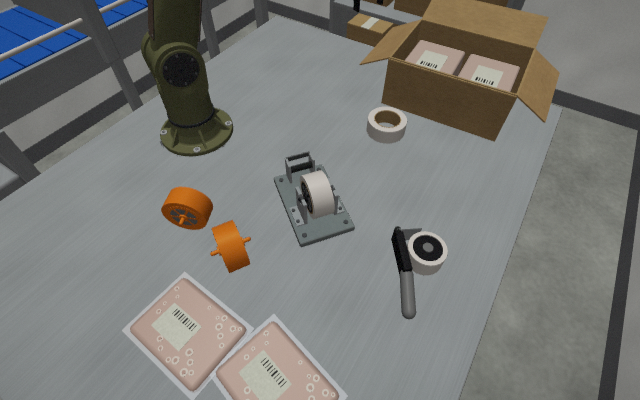

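View pics/top0.png

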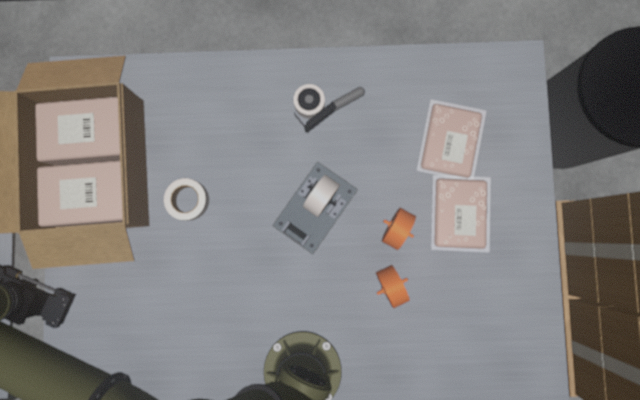

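```bash
python3 - <<'E'
import cv2,numpy as np
a=cv2.imread("pics/top0.png")[150:265,260:370]; cv2.imwrite("pics/tz.png",cv2.resize(a,None,fx=5,fy=5,interpolation=cv2.INTER_CUBIC))
a=cv2.imread("pics/scene0.png")[145:250,265:365]; cv2.imwrite("pics/sz.png",cv2.resize(a,None,fx=5.5,fy=5.5,interpolation=cv2.INTER_CUBIC))
E
```

```text
(no output)
```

View pics/tz.png

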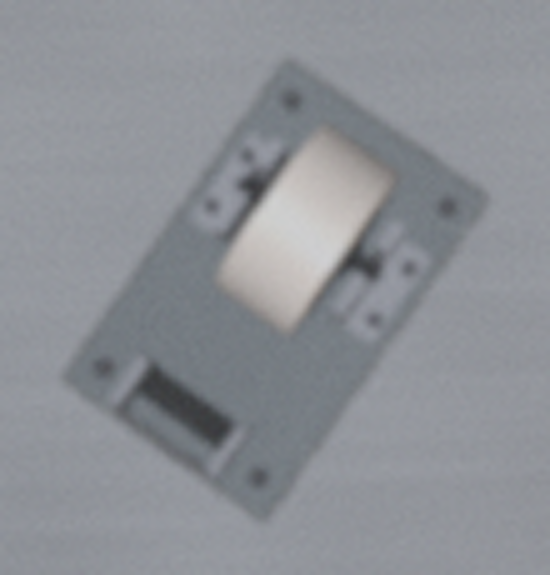

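View pics/sz.png

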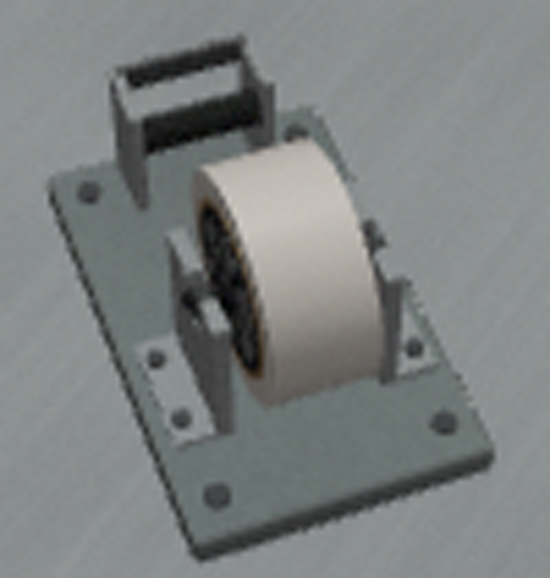

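>>> play_rows(
  motion=[
    [0,-3,0,-6,0.048],
    [0,-3,0,-6,0.048],
    [0,-3,0,-6,0.048],
    [0,-3,0,-6,0.048],
  ],
)

```text
time: 0.6
position: [0.3645, 0.5397, 0.4556]
tool_rot: [0.95, 2.995, -0.001]
ft_force: [0.3, 0.6, 0.3]
grip_width: 0.999
```

```bash
cat > h.py <<'E'
import numpy as np
from scipy.spatial.transform import Rotation as Ro
from bench import ctrl,optics
def st():
    s=ctrl.get_state(); R=Ro.from_rotvec(s["tool_rot"]).as_matrix()
    np.set_printoptions(precision=4,suppress=True)
    print("t",s["time"],"p",s["position"],"az y",np.degrees(np.arctan2(R[1,1],R[0,1])),"z",R[:,2],"F",s["ft_force"],"M",s["torque"],"w",s["grip_width"]*87)
    print("q",s["joint_positions"])
    return s,R
def ray(n,uv,z):
    c=optics.calibration(n);K=c["K"];P=c["pose"]
    d=P[:3,:3]@np.linalg.solve(K,np.array([uv[0],uv[1],1.]));o=P[:3,3]
    return o+d*(z-o[2])/d[2]
E
python3 - <<'E'
from h import *
st()
uv=np.array([[288,57],[490,198],[265,523],[63,377]])/5-.4+[260,150]
m=np.array([ray("top",u,.02)[:2] for u in uv]); b=np.array([[80,72.5],[80,-72.5],[-150,-72.5],[-150,72.5]])/1000
A=b-b.mean(0);B=m-m.mean(0);print(m)
th=np.arctan2((A[:,0]*B[:,1]-A[:,1]*B[:,0]).sum(),(A*B).sum()); R=np.array([[np.cos(th),-np.sin(th)],[np.sin(th),np.cos(th)]])
t=m.mean(0)-R@b.mean(0);print("yaw",np.degrees(th),"org",t,"res",m-(b@R.T+t))
# roll corners in top
for u in [(330,125),(397,180),(288,335),(215,280)]:
    print(ray("top",np.array(u)/5-.4+[260,150],.09))
E
```

```text
t 0.6 p [0.3645 0.5397 0.4556] az y 54.80275800974823 z [-0.0001 -0.0004 -1.    ] F [0.2848 0.6175 0.3138] M [ 0.0225 -0.0782 -0.0415] w 86.91719444730275
q [-1.0316  0.3332  0.021   0.9924 -0.0069  1.8165 -0.0569]
[[ 0.5991 -0.0613]
 [ 0.5129 -0.1761]
 [ 0.3296 -0.0406]
 [ 0.4165  0.0738]]
yaw -36.6458901948136 org [ 0.4926 -0.072 ] res [[-0.001   0.0002]
 [-0.0006  0.0018]
 [ 0.0006 -0.    ]
 [ 0.001  -0.002 ]]
[ 0.5492 -0.0847  0.09  ]
[ 0.5176 -0.1206  0.09  ]
[ 0.434  -0.0582  0.09  ]
[ 0.4654 -0.019   0.09  ]
```

>>> play_rows(
  motion=[
    [0,0,0,-5,0],
    [0,0,0,-5,0],
    [0,0,0,-5,0],
  ],
)

```text
time: 0.98
position: [0.3584, 0.5331, 0.5766]
tool_rot: [0.943, 2.984, 0.062]
ft_force: [-0.5, -0.2, 0.4]
grip_width: 1.0
```

```bash
python3 -c "
from h import *
st()"
```

```text
t 0.975 p [0.3584 0.5331 0.5766] az y 54.93719797221178 z [ 0.0233  0.0344 -0.9991] F [-0.5066 -0.2381  0.4364] M [-0.0928  0.0492  0.0096] w 86.9612464318399
q [-1.1215  0.4016  0.2029  0.6522 -0.0908  2.0517 -0.0209]
```

>>> play_rows(
  motion=[
    [0,0,0,-5,0],
    [0,0,0,-5,0],
  ],
)

```text
time: 1.23
position: [0.3433, 0.5101, 0.6229]
tool_rot: [0.936, 2.961, 0.169]
ft_force: [-0.1, -0.2, 0.0]
grip_width: 1.002
```

>>> play_rows(
  motion=[
    [0,0,0,5,0],
    [0,0,0,5,0],
    [0,0,0,5,0],
  ],
)

```text
time: 1.6
position: [0.3525, 0.5239, 0.4723]
tool_rot: [0.936, 2.961, 0.17]
ft_force: [0.6, 0.8, 0.2]
grip_width: 1.002
```

```bash
python3 -c "
from h import *
st()"
```

```text
t 1.6 p [0.3525 0.5239 0.4723] az y 54.92120507487726 z [ 0.0629  0.0944 -0.9935] F [0.6354 0.7764 0.1557] M [-0.1411  0.0141  0.0083] w 87.21521290633181
q [-1.1915  0.1955  0.2131  1.1397 -0.0412  1.6968 -0.0334]
```

>>> play_rows(
  motion=[
    [0,-1.5,0,-5,0],
    [0,-1.5,0,-5,0],
    [0,-1,0,-5,0],
    [0,0,0,-5,0],
  ],
)

```text
time: 2.1
position: [0.3697, 0.4769, 0.6459]
tool_rot: [0.934, 2.943, 0.226]
ft_force: [0.1, -0.1, -0.3]
grip_width: 1.005
```

```bash
python3 -c "
from h import *
st()"
```

```text
t 2.1 p [0.3697 0.4769 0.6459] az y 54.79080944751006 z [ 0.088   0.1248 -0.9883] F [ 0.077  -0.0804 -0.3003] M [-0.1672  0.0885  0.0348] w 87.3952759689531
q [-1.0829  0.2931  0.2271  0.6483 -0.0884  2.0527  0.0391]
```

```bash
cat >> h.py <<'E'
ORG=np.array([.4926,-.072]);YAW=np.radians(-36.65)
RD=np.array([[np.cos(YAW),-np.sin(YAW),0],[np.sin(YAW),np.cos(YAW),0],[0,0,1]])
def d2w(p): return np.array([*ORG,0])+RD@(np.array(p)/1000)
def w2d(p): return RD.T@(np.array(p)-np.array([*ORG,0]))*1000
def proj(n,p):
    c=optics.calibration(n);P=c["pose"];q=P[:3,:3].T@(np.array(p)-P[:3,3]);q=c["K"]@q;return q[:2]/q[2]
def delta(p,s=None):
    s,R=st() if s is None else s
    print("tool delta cm",R.T@(d2w(p)-s["position"])*100, "now disp mm",w2d(s["position"]),"z disp",RD.T@R[:,2],"tilt x deg",np.degrees(np.arctan2((RD.T@R[:,2])[1],-R[2,2])),"tilt other",np.degrees(np.arctan2((RD.T@R[:,2])[0],-R[2,2])),"spin need",np.arctan2(R[1,1],R[0,1])-YAW-np.pi/2)
E
python3 - <<'E'
from h import *
import cv2
delta([0,-6,250])
for n in ("scene","top"):
    a=cv2.imread(f"pics/{n}0.png");f=5
    x0,y0=(265,145) if n=="scene" else (260,150)
    a=cv2.resize(a[y0:y0+110,x0:x0+110],None,fx=f,fy=f,interpolation=cv2.INTER_CUBIC)
    for p,c in [((0,40,98),(0,0,255)),((0,-40,98),(0,0,255)),((-30,40,98),(0,255,255)),((30,-40,98),(0,255,255)),((0,25,138),(0,255,0)),((0,-25,138),(0,255,0)),((80,72.5,20),(255,0,0)),((80,-72.5,20),(255,0,0)),((-150,72.5,20),(255,0,0)),((0,48,83),(255,0,255))]:
        u=proj(n,d2w(p));cv2.circle(a,tuple(int(v) for v in ((u-[x0,y0]+.5)*f)),4,c,-1)
    cv2.imwrite(f"pics/{n}_chk.png",a)
E
python3 -c "
import cv2,numpy as np
cv2.imwrite('pics/chk.png',cv2.resize(np.hstack([cv2.imread('pics/scene_chk.png'),cv2.imread('pics/top_chk.png')]),(800,400)))"
```

```text
t 2.1 p [0.3697 0.4769 0.6459] az y 54.79080944751006 z [ 0.088   0.1248 -0.9883] F [ 0.077  -0.0804 -0.3003] M [-0.1672  0.0885  0.0348] w 87.3952759689531
q [-1.0829  0.2931  0.2271  0.6483 -0.0884  2.0527  0.0391]
tool delta cm [-41.6803 -43.9564  33.2701] now disp mm [-426.293   367.0168  645.934 ] z disp [-0.0039  0.1526 -0.9883] tilt x deg 8.778197080173967 tilt other -0.2266510180924299 spin need 0.02514686875289085
```

View pics/chk.png

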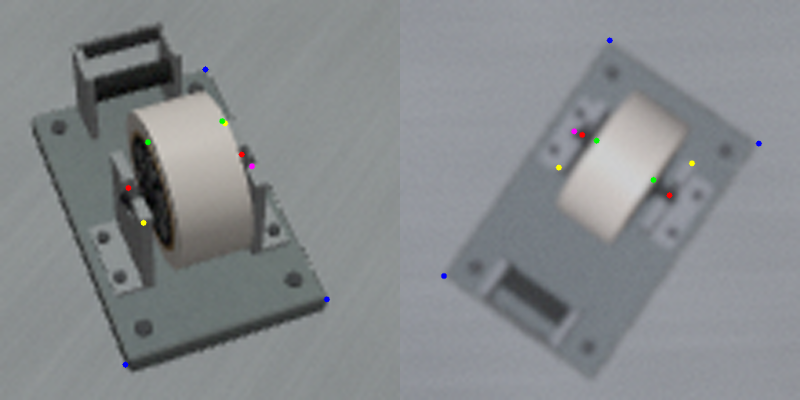

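>>> play_rows(
  motion=[
    [0,-3.47,-3.66,2.77,0.025],
    [0,-3.47,-3.66,2.77,0],
    [0,-3.47,-3.66,2.77,0],
    [0,-3.47,-3.66,2.77,0],
    [0,-3.47,-3.66,2.77,0],
    [0,-3.47,-3.66,2.77,0],
    [0,-3.47,-3.66,2.77,0],
    [0,-3.47,-3.66,2.77,0],
    [0,-3.47,-3.66,2.77,0],
    [0,-3.47,-3.66,2.77,0],
    [0,-3.47,-3.66,2.77,0],
    [0,-3.47,-3.66,2.77,0],
    [0,0,0,0,0],
    [0,0,0,0,0],
  ],
)

```text
time: 3.85
position: [0.4725, -0.0777, 0.2482]
tool_rot: [0.968, 2.938, 0.224]
ft_force: [-0.2, 0.7, 0.3]
grip_width: 0.998
```

```bash
python3 -c "
from h import *
delta([0,-5.5,124])"
```

```text
t 3.85 p [ 0.4725 -0.0777  0.2482] az y 53.50684196897865 z [ 0.0835  0.1241 -0.9888] F [-0.2204  0.7121  0.3342] M [-0.1306  0.0761  0.0059] w 86.81656693305573
q [-0.6855 -0.1859  0.8112  1.9034  0.0008  1.2986  1.0558]
tool delta cm [-1.3641 -0.7642 12.4402] now disp mm [-12.7765 -16.5755 248.2354] z disp [-0.0071  0.1494 -0.9888] tilt x deg 8.590077137448512 tilt other -0.41214510221859246 spin need 0.0027374087639882028
```

>>> play_rows(
  motion=[
    [0,-0.68,-0.4,3.5,0],
    [0,-0.68,-0.4,3.5,0],
    [0,0,0,3,0],
    [0,0,0,2.4,0],
    [0,0,0,0,0],
    [0,0,0,0,0],
  ],
  force=60,
)

```text
time: 4.6
position: [0.491, -0.0775, 0.1259]
tool_rot: [0.966, 2.935, 0.223]
ft_force: [0.3, -0.2, -0.2]
grip_width: 0.997
```

```bash
python3 -c "
from h import *
import cv2
delta([0,-5.5,124])
for n,x,y in (('scene',240,80),('top',240,130)):
    a=optics.get_image(n)[y:y+170,x:x+170,::-1];cv2.imwrite(f'pics/{n}1.png',cv2.resize(a,None,fx=3.4,fy=3.4,interpolation=cv2.INTER_CUBIC))"
```

```text
t 4.6 p [ 0.491  -0.0775  0.1259] az y 53.542258062079235 z [ 0.0859  0.1227 -0.9887] F [ 0.2806 -0.1538 -0.2043] M [-0.2112  0.1321  0.083 ] w 86.69666081852188
q [-0.6887  0.025   0.9141  2.0311 -0.184   1.0456  1.248 ]
tool delta cm [ 0.2011 -0.0461  0.1811] now disp mm [  2.0168  -5.3079 125.8522] z disp [-0.0043  0.1497 -0.9887] tilt x deg 8.610798158742742 tilt other -0.2503773382004705 spin need 0.0033555361967863018
```

View pics/scene1.png

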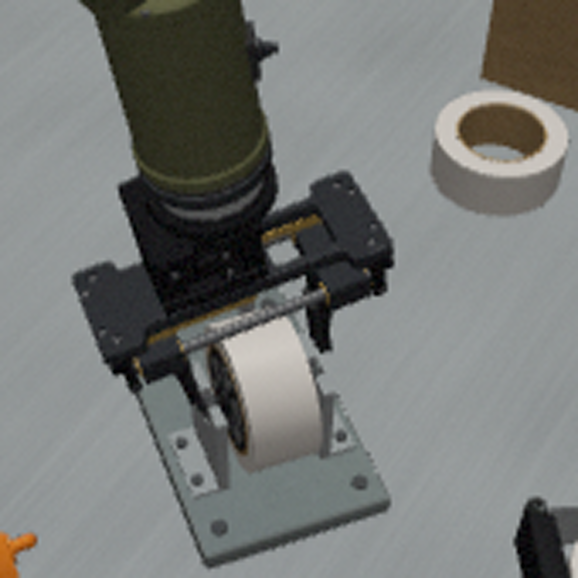

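>>> play_rows(
  motion=[
    [0.1,0.2,0.5,0.45,0],
    [0.3,0,0,0,0],
    [0.36,0,0,0,0],
    [0.36,0,0,0,0],
    [0.36,0,0,0,0],
  ],
  force=40,
)

```text
time: 5.32
position: [0.4926, -0.0722, 0.1212]
tool_rot: [0.969, 2.935, 0.222]
ft_force: [1.9, 2.1, -0.9]
grip_width: 0.654
```

```bash
python3 -c "
from h import *
delta([0,0.3,122])"
```

```text
t 5.325 p [ 0.4926 -0.0722  0.1212] az y 53.43280162006818 z [ 0.0855  0.1224 -0.9888] F [ 1.9335  2.1311 -0.9326] M [ 0.2469 -0.2939  0.0103] w 56.85750899634799
q [-0.6932  0.0348  0.9105  2.0352 -0.1931  1.0353  1.2437]
tool delta cm [ 0.0173  0.058  -0.0758] now disp mm [  0.1705  -0.1599 121.163 ] z disp [-0.0045  0.1493 -0.9888] tilt x deg 8.585450935788424 tilt other -0.2581711799564351 spin need 0.0014451608961751905
```

>>> play_rows(
  motion=[
    [0.45,0,-0.05,-0.05,0],
    [0.5,0,-0.05,-0.05,0],
    [0.55,0,-0.05,-0.05,0],
    [0.6,0,0,0,0],
  ],
  force=60,
)

```text
time: 5.82
position: [0.4922, -0.072, 0.1219]
tool_rot: [0.967, 2.935, 0.224]
ft_force: [7.1, 4.7, -7.0]
grip_width: 0.599
```

```bash
cat >> h.py <<'E'
def fm():
    s=ctrl.get_state();print("F disp",RD.T@s["ft_force"],"M disp",RD.T@s["torque"])
E
python3 -c "
from h import *
delta([0,-5.7,124.5]);fm()"
```

```text
t 5.825 p [ 0.4922 -0.072   0.1219] az y 53.5159627331456 z [ 0.0865  0.1233 -0.9886] F [ 7.0845  4.7114 -7.0429] M [ 0.5506 -1.0358 -0.1797] w 52.09771731909156
q [-0.6935  0.0308  0.9096  2.0362 -0.1905  1.0357  1.2427]
tool delta cm [-0.0334 -0.5017 -0.3386] now disp mm [ -0.3623  -0.2319 121.9089] z disp [-0.0042  0.1505 -0.9886] tilt x deg 8.65705789787919 tilt other -0.24302063360335044 spin need 0.0028965961289992848
F disp [ 2.8715  8.0088 -7.0429] M disp [ 1.06   -0.5023 -0.1797]
```

>>> play_rows(
  motion=[
    [0.7,0,0,-0.08,0],
    [0.7,0,0,-0.08,0],
    [0.7,0,0,-0.05,0],
    [0.7,0,0,0,0],
  ],
)

```text
time: 6.32
position: [0.4889, -0.0741, 0.1219]
tool_rot: [0.971, 2.939, 0.218]
ft_force: [2.5, 1.7, -19.6]
grip_width: 0.595
```

```bash
python3 -c "
from h import *
import cv2
delta([0,-5.7,124.5]);fm()
for n,x,y in (('scene',240,80),):
    a=optics.get_image(n)[y:y+170,x:x+170,::-1];cv2.imwrite(f'pics/{n}2.png',cv2.resize(a,None,fx=3.4,fy=3.4,interpolation=cv2.INTER_CUBIC))"
```

```text
t 6.325 p [ 0.4889 -0.0741  0.1219] az y 53.40933760570887 z [ 0.0803  0.1208 -0.9894] F [  2.4874   1.7452 -19.61  ] M [-0.4945 -0.2673 -0.3404] w 51.73680402789735
q [-0.6932  0.0275  0.9113  2.0375 -0.1827  1.0416  1.2388]
tool delta cm [-0.1697 -0.1371 -0.2805] now disp mm [ -1.7194  -3.9407 121.9363] z disp [-0.0077  0.1449 -0.9894] tilt x deg 8.330812550068021 tilt other -0.4435001549065507 spin need 0.0010356365898700481
F disp [  0.9539   2.885  -19.61  ] M disp [-0.2371 -0.5096 -0.3404]
```

View pics/scene2.png

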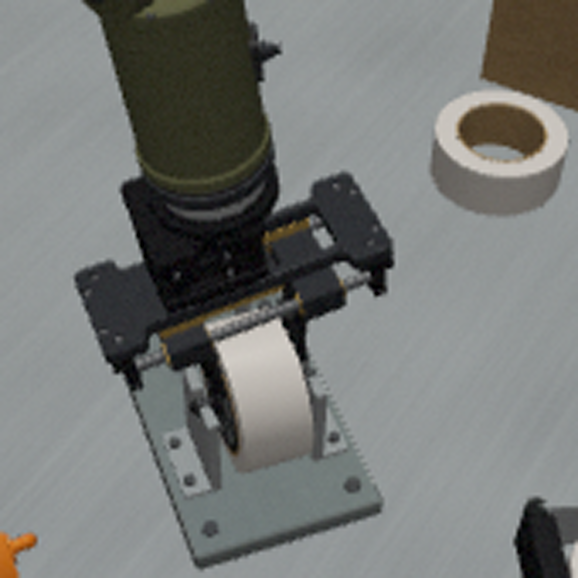

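```bash
python3 -c "
from h import *
import cv2
ims=[]
a=cv2.imread('pics/scene0.png')[140:255,265:365];b=optics.get_image('scene')[140:255,265:365,::-1]
cv2.imwrite('pics/cmp.png',cv2.resize(np.hstack([a,b]),None,fx=4,fy=4,interpolation=cv2.INTER_CUBIC))
b=optics.get_image('top')[:,:,::-1]; cv2.imwrite('pics/top2.png',b)
a=cv2.imread('pics/top0.png')[150:265,260:370];b=b[150:265,260:370]
cv2.imwrite('pics/cmpt.png',cv2.resize(np.hstack([a,b]),None,fx=3.6,fy=3.6,interpolation=cv2.INTER_CUBIC))
"
```

```text
(no output)
```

View pics/cmp.png

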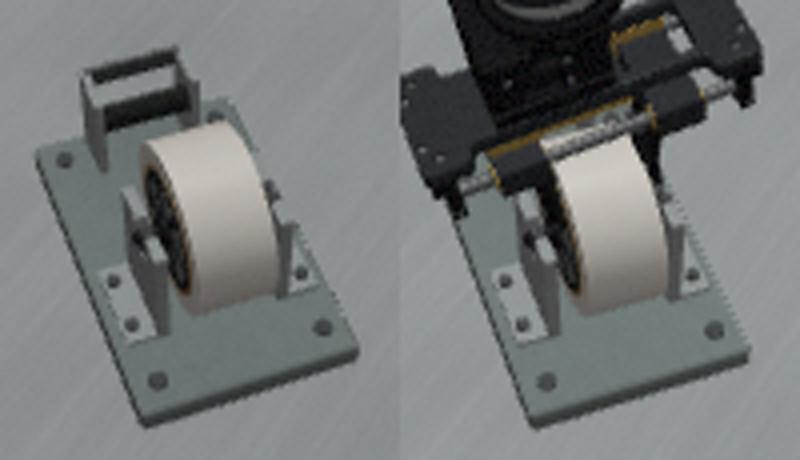

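View pics/cmpt.png

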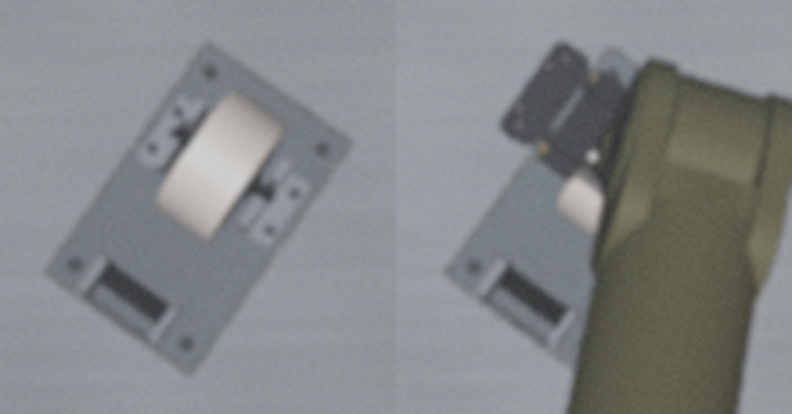

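```bash
cat >> h.py <<'E'
def rollpt(t,x,y,z,piv=-40,zp=83,dy=0):
    # tilt t deg about pivot stub at y=piv,height zp ; local coords from roll centre
    t=np.radians(t);Y=y-piv;yy=Y*np.cos(t)-z*np.sin(t);zz=Y*np.sin(t)+z*np.cos(t)
    return d2w([x,piv+yy+dy,zp+zz])
E
python3 - <<'E'
from h import *
import cv2
for nm in("pics/scene0.png",None):
    a=cv2.imread(nm) if nm else optics.get_image("scene")[:,:,::-1].copy()
    if not nm: cv2.imwrite("pics/scene3.png",a)
    c=a[145:250,280:350]; 
    hsv=cv2.cvtColor(c,cv2.COLOR_BGR2HSV)
    m=((c[:,:,2].astype(int)-c[:,:,0]>8)&(c[:,:,2]>120)).astype(np.uint8)
    n,l,s,ce=cv2.connectedComponentsWithStats(m); k=1+np.argmax(s[1:,4]);print(s[k],ce[k]+[280,145])
    m=l==k
    for r in range(45,80,3):
        q=np.where(m[r])[0]; print(r+145,(q.min()+280,q.max()+280) if len(q) else None,end=' ')
    bot=[(x+280,np.where(m[:,x])[0].max()+145) for x in range(70) if m[:,x].any()];print("\nbottom",bot)
for t in (0,3,6,8.5):
    f=lambda y:max((proj("scene",rollpt(t,55*np.cos(a),y,55*np.sin(a)))for a in np.linspace(-2,1,60)),key=lambda u:u[1])
    print(t,f(-25),f(25))
E
```

```text
[ 22  26  32  38 738] [319.01355014 188.62059621]
190 (np.int64(309), np.int64(331)) 193 (np.int64(311), np.int64(331)) 196 (np.int64(311), np.int64(332)) 199 (np.int64(313), np.int64(333)) 202 (np.int64(313), np.int64(333)) 205 (np.int64(314), np.int64(328)) 208 (np.int64(315), np.int64(317)) 211 None 214 None 217 None 220 None 223 None 
bottom [(302, np.int64(176)), (303, np.int64(177)), (304, np.int64(178)), (305, np.int64(180)), (306, np.int64(182)), (307, np.int64(184)), (308, np.int64(187)), (309, np.int64(190)), (310, np.int64(192)), (311, np.int64(196)), (312, np.int64(198)), (313, np.int64(202)), (314, np.int64(207)), (315, np.int64(208)), (316, np.int64(207)), (317, np.int64(208)), (318, np.int64(206)), (319, np.int64(207)), (320, np.int64(207)), (321, np.int64(207)), (322, np.int64(207)), (323, np.int64(207)), (324, np.int64(205)), (325, np.int64(205)), (326, np.int64(205)), (327, np.int64(204)), (328, np.int64(205)), (329, np.int64(204)), (330, np.int64(204)), (331, np.int64(204)), (332, np.int64(204)), (333, np.int64(202))]
[ 23  29  29  36 661] [317.70499244 191.5537065
[... 473 characters left out ...]
2)), (311, np.int64(207)), (312, np.int64(209)), (313, np.int64(206)), (314, np.int64(207)), (315, np.int64(207)), (316, np.int64(209)), (317, np.int64(208)), (318, np.int64(208)), (319, np.int64(208)), (320, np.int64(206)), (321, np.int64(206)), (322, np.int64(206)), (323, np.int64(207)), (324, np.int64(207)), (325, np.int64(207)), (326, np.int64(206)), (327, np.int64(207)), (328, np.int64(206)), (329, np.int64(206)), (330, np.int64(205)), (331, np.int64(205))]
0 [312.36154699 220.26342215] [331.57999043 214.27551148]
3 [313.00783619 219.86514556] [332.23286433 213.26221819]
6 [313.63648926 219.45173318] [332.82066727 212.24614415]
8.5 [314.23739585 219.10232404] [333.25938171 211.39904528]
```

```bash
python3 - <<'E'
from h import *
import h,cv2
h.ORG=h.ORG+[-.0042,-.0027]
a=cv2.imread("pics/scene3.png")[140:255,265:365];f=7
out=[]
for t in (0,8.3):
    b=cv2.resize(a,None,fx=f,fy=f,interpolation=cv2.INTER_CUBIC)[150:650,100:500].copy()
    def pl(ps,c):
        P=np.array([((proj("scene",p)-[265,140]+.5)*f-[100,150]) for p in ps]).astype(int);cv2.polylines(b,[P.reshape(-1,1,2)],False,c,1)
    for y,c in((-25,(0,0,255)),(25,(0,255,0))):
        pl([rollpt(t,55*np.cos(x),y,55*np.sin(x)) for x in np.linspace(0,6.3,60)],c)
    pl([d2w(q) for q in((80,-72.5,20),(80,72.5,20),(-20,72.5,20))],(255,0,0))
    pl([d2w(q) for q in((30,-44,20),(30,-44,98),(5,-44,98),(5,-44,78),(-5,-44,78),(-5,-44,98))],(255,255,0))
    out.append(b)
cv2.imwrite("pics/hyp.png",np.hstack(out))
E
```

```text
(no output)
```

View pics/hyp.png

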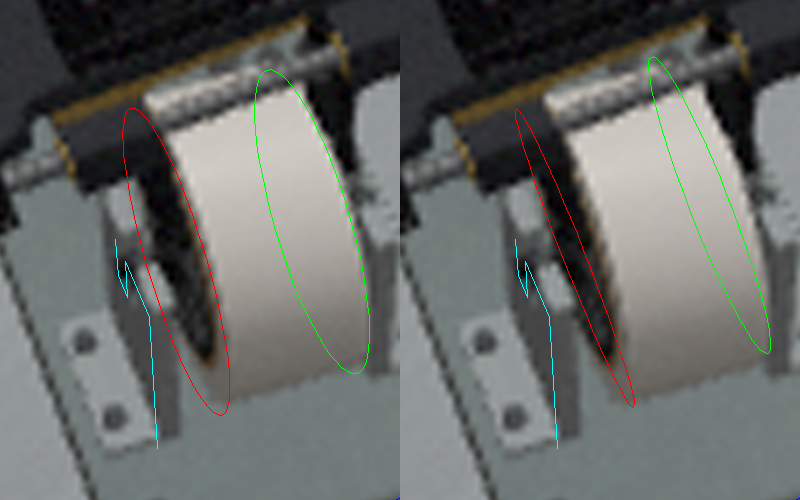

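```bash
cat > ov.py <<'E'
from h import *
import h,cv2
def ov(img,hyps,name,org=(0,0),yaw=0,f=7,win=(265,140,100,115)):
    h.ORG=ORG+np.array(org)/1000; y=YAW+np.radians(yaw); h.RD[:]=[[np.cos(y),-np.sin(y),0],[np.sin(y),np.cos(y),0],[0,0,1]]
    x0,y0,w,hh=win; out=[]
    for kw in hyps:
        b=cv2.resize(img[y0:y0+hh,x0:x0+w],None,fx=f,fy=f,interpolation=cv2.INTER_CUBIC)
        def pl(ps,c):
            P=np.array([((proj("scene",p)-[x0,y0]+.5)*f) for p in ps]).astype(int);cv2.polylines(b,[P.reshape(-1,1,2)],False,c,1)
        for yy,c in((-25,(0,0,255)),(25,(0,255,0))):
            pl([rollpt(x=55*np.cos(x),y=yy,z=55*np.sin(x),**kw) for x in np.linspace(0,6.3,60)],c)
        pl([d2w(q) for q in((-150,-72.5,20),(80,-72.5,20),(80,72.5,20),(-20,72.5,20))],(255,0,0))
        for s in(-44,36): pl([d2w(q) for q in((30,s,20),(30,s,98),(5,s,98),(5,s,78),(-5,s,78),(-5,s,98),(-30,s,98))],(255,255,0))
        out.append(b)
    o=np.hstack(out); k=min(1,800/o.shape[1],600/o.shape[0]); cv2.imwrite(name,cv2.resize(o,None,fx=k,fy=k,interpolation=cv2.INTER_AREA))
E
python3 - <<'E'
from ov import *
ov(cv2.imread("pics/scene0.png"),[dict(t=0)],"pics/o0.png",f=6)
ov(cv2.imread("pics/scene3.png"),[dict(t=0)],"pics/o3.png",f=6)
a=np.hstack([cv2.imread("pics/o0.png"),cv2.imread("pics/o3.png")]);cv2.imwrite("pics/o.png",cv2.resize(a,(800,460)))
E
```

```text
(no output)
```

View pics/o.png

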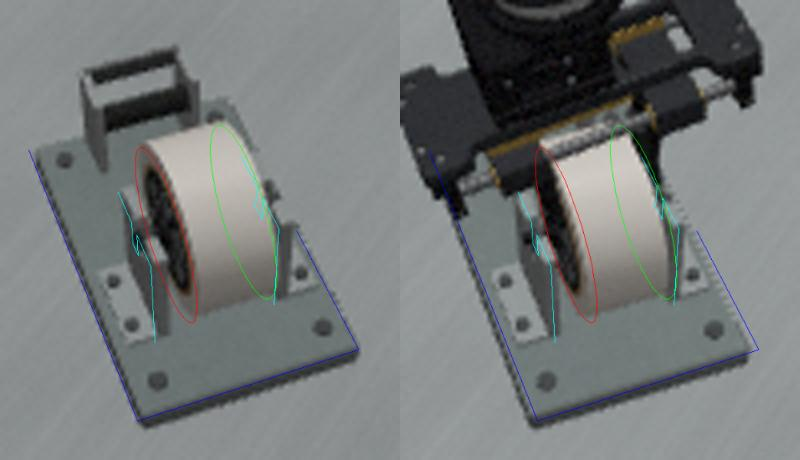

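```bash
sed -i 's/-\[x0,y0\]+.5)\*f/-[x0,y0]+.5+PO)*f/; s/^import h,cv2/import h,cv2\nPO=np.array([1.8,1.5])/' ov.py
python3 - <<'E'
from ov import *
ov(cv2.imread("pics/scene0.png"),[dict(t=0)],"pics/o0.png",f=6)
L=[cv2.imread("pics/o0.png")]
for t in (0,4,8.3):
    ov(cv2.imread("pics/scene3.png"),[dict(t=t)],"pics/o3.png",f=6,org=(-4.2,-2.7)); L.append(cv2.imread("pics/o3.png"))
a=np.vstack([np.hstack(L[:2]),np.hstack(L[2:])])
L=[x[120:490,80:480] for x in L]
a=np.vstack([np.hstack(L[:2]),np.hstack(L[2:])]);print(a.shape);cv2.imwrite("pics/o.png",cv2.resize(a,(648,600)))
E
```

```text
(740, 800, 3)
```

View pics/o.png

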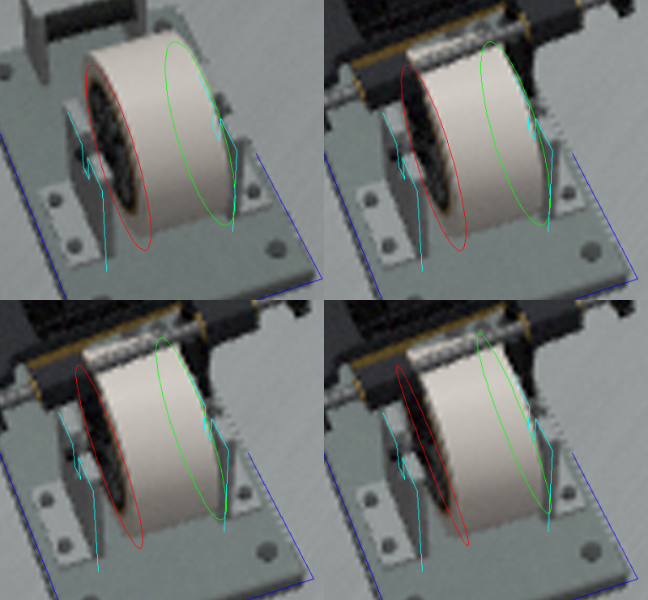

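>>> play_rows(
  motion=[
    [0.7,0,0,0.1,0],
    [0.7,0,0,0.1,0],
    [0.7,0,0.15,0.05,0],
    [0.7,0,0.15,0,0],
    [0.7,0,0.15,0,0],
    [0.7,0,0.15,0,0],
    [0.7,0,0,0,0],
  ],
)

```text
time: 7.4
position: [0.4948, -0.0692, 0.1226]
tool_rot: [0.968, 2.936, 0.22]
ft_force: [-0.6, -1.0, -22.1]
grip_width: 0.593
```

```bash
python3 -c "
from h import *
import cv2
delta([0,-5.7,124.5]);fm()
b=optics.get_image('scene')[:,:,::-1]; cv2.imwrite('pics/scene4.png',b)
a=cv2.imread('pics/scene0.png')
cv2.imwrite('pics/cmp.png',cv2.resize(np.hstack([a[140:255,265:365],b[140:255,265:365]]),None,fx=4,fy=4,interpolation=cv2.INTER_CUBIC))
"
```

```text
t 7.4 p [ 0.4948 -0.0692  0.1226] az y 53.467500420449646 z [ 0.0845  0.1214 -0.989 ] F [ -0.5501  -0.9959 -22.0852] M [-1.4379  0.8307  0.3885] w 51.565565923095484
q [-0.6971  0.0376  0.9074  2.0299 -0.1934  1.0386  1.2367]
tool delta cm [ 0.0113 -0.8885 -0.3219] now disp mm [  0.0797   3.5631 122.6295] z disp [-0.0047  0.1478 -0.989 ] tilt x deg 8.502160384923705 tilt other -0.26976838199644926 spin need 0.0020507692093238994
F disp [  0.1532  -1.1274 -22.0852] M disp [-1.6495 -0.1919  0.3885]
```

View pics/cmp.png

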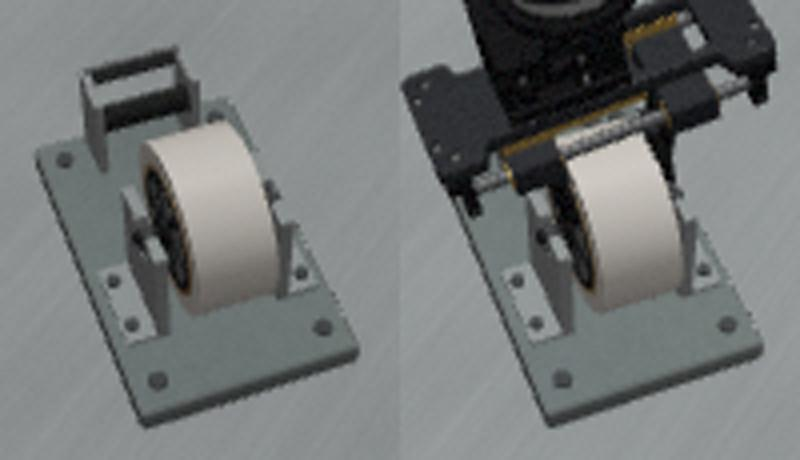

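>>> play_rows(
  motion=[
    [0.7,0,-0.05,0.1,0],
    [0.7,0,-0.05,0.1,0],
    [0.7,0,0,0.1,0],
    [0.7,0,0,0,0],
  ],
)

```text
time: 7.95
position: [0.4955, -0.0699, 0.1216]
tool_rot: [0.97, 2.933, 0.224]
ft_force: [-4.6, -2.1, -4.1]
grip_width: 0.596
```

```bash
python3 -c "
from h import *
delta([0,-5.7,124.5]);fm()
"
```

```text
t 7.95 p [ 0.4955 -0.0699  0.1216] az y 53.37524908999274 z [ 0.0867  0.1231 -0.9886] F [-4.6162 -2.0845 -4.0831] M [-0.9567  1.6669  0.2271] w 51.87625598933172
q [-0.6949  0.0409  0.9091  2.0306 -0.1996  1.0352  1.2425]
tool delta cm [ 0.1132 -0.8588 -0.4286] now disp mm [  1.1115   3.436  121.5511] z disp [-0.0039  0.1505 -0.9886] tilt x deg 8.65468722650714 tilt other -0.22738840889620682 spin need 0.00044067975350570165
F disp [-2.4593 -4.4279 -4.0831] M disp [-1.7626  0.7662  0.2271]
```

```bash
python3 - <<'E'
from h import *
import cv2
for t in (0,3,6,9):
    P=np.array([proj("scene",rollpt(t,42*np.cos(x),-25,42*np.sin(x))) for x in np.linspace(0,6.28,200)]).astype(np.float32)
    print(t,cv2.fitEllipse(P))
a=cv2.imread('pics/scene0.png');b=cv2.imread('pics/scene4.png')
cv2.imwrite('pics/z.png',cv2.resize(np.hstack([a[160:230,290:345],b[160:230,290:345]]),None,fx=7,fy=7,interpolation=cv2.INTER_CUBIC))
E
```

```text
0 ((305.97125244140625, 198.35231018066406), (6.617599010467529, 34.87663269042969), 163.49586486816406)
3 ((305.9230041503906, 198.15829467773438), (5.176497459411621, 34.90214538574219), 161.6887664794922)
6 ((305.8580322265625, 197.9717559814453), (3.7187066078186035, 34.927978515625), 159.90182495117188)
9 ((305.7767639160156, 197.79315185546875), (2.2481346130371094, 34.95402145385742), 158.12844848632812)
```

View pics/z.png

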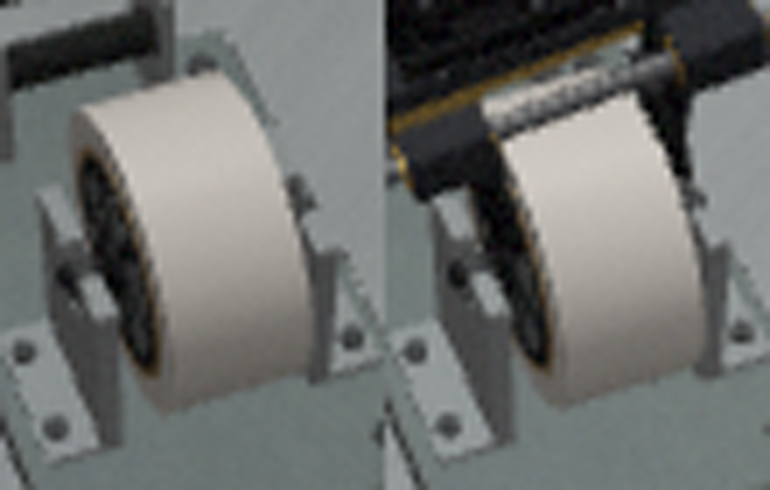

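>>> play_rows(
  motion=[
    [0.2,0,0,0,0],
    [0,0,-0.2,0,0],
    [0,0,-0.2,0,0],
    [0,0,0,-3,0],
    [0,0,0,-5,0],
    [0,0,0,-6,0],
    [0,0,0,-6,0],
    [0,0,0,-6,0],
  ],
)

```text
time: 8.95
position: [0.4702, -0.1048, 0.3794]
tool_rot: [0.969, 2.932, 0.226]
ft_force: [0.4, 0.1, -0.0]
grip_width: 0.999
```

```bash
python3 -c "
from h import *
import cv2
s,R=st()
b=optics.get_image('scene')[:,:,::-1]; cv2.imwrite('pics/scene5.png',b)
a=cv2.imread('pics/scene0.png')
cv2.imwrite('pics/cmp.png',cv2.resize(np.hstack([a[140:255,265:365],b[140:255,265:365]]),None,fx=4,fy=4,interpolation=cv2.INTER_CUBIC))
"
```

```text
t 8.95 p [ 0.4702 -0.1048  0.3794] az y 53.42771475360586 z [ 0.0885  0.1237 -0.9884] F [ 0.4152  0.1292 -0.0196] M [-0.13    0.0141 -0.0551] w 86.93384193729798
q [-0.7032 -0.2239  0.8223  1.6612  0.0302  1.5592  1.046 ]
```

View pics/cmp.png

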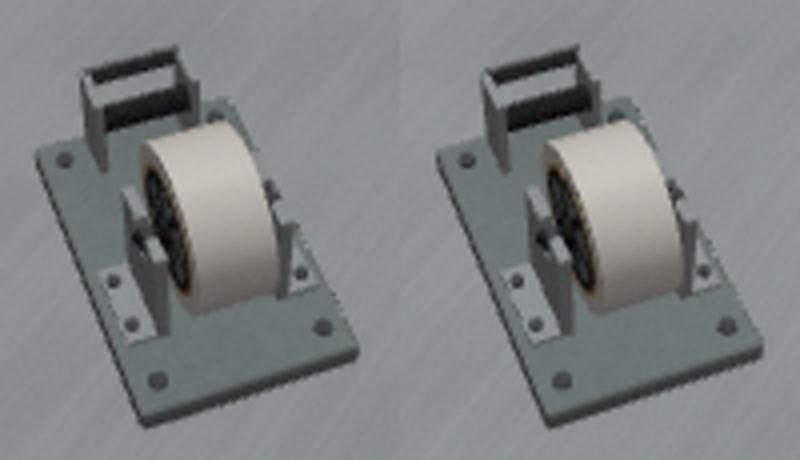

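```bash
cat > kin.py <<'E'
import numpy as np
from scipy.spatial.transform import Rotation as Ro
from scipy.optimize import least_squares
D=[([-1.13590182,0.32181215,-0.07007175,1.45170726,0.0226306,1.37077183,-0.0568979],[0.26535558,0.59277228,0.22945225],[-6.56018551e-01,-3.07205948,2.97342317e-03]),
([-1.0316,0.3332,0.021,0.9924,-0.0069,1.8165,-0.0569],[0.3645,0.5397,0.4556],[0.95,2.995,-0.001]),
([-1.1215,0.4016,0.2029,0.6522,-0.0908,2.0517,-0.0209],[0.3584,0.5331,0.5766],[0.943,2.984,0.062]),
([-1.1915,0.1955,0.2131,1.1397,-0.0412,1.6968,-0.0334],[0.3525,0.5239,0.4723],[0.936,2.961,0.17]),
([-1.0829,0.2931,0.2271,0.6483,-0.0884,2.0527,0.0391],[0.3697,0.4769,0.6459],[0.934,2.943,0.226]),
([-0.6855,-0.1859,0.8112,1.9034,0.0008,1.2986,1.0558],[0.4725,-0.0777,0.2482],[0.968,2.938,0.224]),
([-0.6887,0.025,0.9141,2.0311,-0.184,1.0456,1.248],[0.491,-0.0775,0.1259],[0.966,2.935,0.223]),
([-0.7032,-0.2239,0.8223,1.6612,0.0302,1.5592,1.046],[0.4702,-0.1048,0.3794],[0.969,2.932,0.226])]
LO=np.array([-2.86,-0.3,-1.38,0.06,-1.56,0.09,-2.69]);HI=np.array([2.86,2.09,1.24,2.45,4.7,2.05,2.69])
Z=lambda a:Ro.from_rotvec([0,0,a]).as_matrix();Y=lambda a:Ro.from_rotvec([0,a,0]).as_matrix()
def fk(q,P,s):
    # P: z0,L1,a1,L2,a2,aw,Lt, off1, off7
    z0,L1,a1,L2,a2,aw,Lt,o1,o7=P
    R=Z(s[0]*q[0]+o1);p=np.array([0,0,z0])
    R=R@Y(q[1]);p=p+R@[0,0,L1]; R=R@Z(s[1]*q[2]);p=p+R@[a1,0,0]
    R=R@Y(q[3]);p=p+R@[a2,0,L2];R=R@Z(s[2]*q[4])
    R=R@Y(q[5]);p=p+R@[aw,0,Lt];R=R@Z(s[3]*q[6]+o7)
    return p,R
def res(P,s):
    r=[]
    for q,p,v in D:
        p2,R2=fk(q,P,s);r+=list((p2-p)*10);r+=list((Ro.from_matrix(R2).inv()*Ro.from_rotvec(v)).as_rotvec()*1)
    return np.array(r)
if __name__=="__main__":
    import itertools,json;best=None
    for s in itertools.product([1,-1],repeat=4):
        for o1 in (0,np.pi/2,np.pi,-np.pi/2):
          for o7 in (0,np.pi/2,np.pi,-np.pi/2):
            x0=[.267,.293,.05,.34,-.05,.076,.27,o1,o7]
            r0=np.abs(res(x0,s)).mean()
            if best is None or r0<best[0]+.3:
                r=least_squares(res,x0,args=(s,));m=np.abs(r.fun).max()
                if best is None or m<best[0]:best=(m,s,r.x)
    print(best[0],best[1],best[2].round(4));json.dump([list(best[1]),list(best[2])],open("kin.json","w"))
E
python3 kin.py
```

```text
0.3039629039218745 (-1, -1, 1, -1) [ 0.035   0.3665 -0.025   0.4825  0.044  -0.0923  0.0123 -0.016   1.5544]
```

```bash
python3 - <<'E'
from kin import *
import itertools
out=[]
for s in itertools.product([1,-1],repeat=7):
  if s[1]==-1: continue
  for o3 in (0,np.pi):
   for o5 in (0,np.pi):
    def r(o):
        e=[]
        for q,p,v in D:
            R=Z(s[0]*q[0]+o[0])@Y(q[1])@Z(s[2]*q[2]+o3)@Y(s[3]*q[3])@Z(s[4]*q[4]+o5)@Y(s[5]*q[5])@Z(s[6]*q[6]+o[1])
            e+=list((Ro.from_matrix(R).inv()*Ro.from_rotvec(v)).as_rotvec())
        return np.array(e)
    best=min((np.abs(r((a,b))).mean(),a,b) for a in np.arange(0,6.28,1.57) for b in np.arange(0,6.28,1.57))
    f=least_squares(r,best[1:]);out.append((np.abs(f.fun).max(),s,o3,o5,f.x))
out.sort(key=lambda x:x[0])
for o in out[:5]:print(o)
E
```

```text
(np.float64(0.00045881639865381), (-1, 1, -1, -1, -1, -1, -1), 3.141592653589793, 0, array([1.23496150e-03, 4.71375145e+00]))
(np.float64(0.00045881640448158594), (-1, 1, -1, 1, -1, -1, -1), 0, 3.141592653589793, array([1.23496154e-03, 4.71375145e+00]))
(np.float64(0.0004588164349637939), (-1, 1, -1, -1, -1, 1, -1), 3.141592653589793, 3.141592653589793, array([1.23496174e-03, 1.57215879e+00]))
(np.float64(0.0004588164556683438), (-1, 1, -1, 1, -1, 1, -1), 0, 0, array([1.23496188e-03, 1.57215879e+00]))
(np.float64(0.20592671914171062), (-1, 1, -1, -1, 1, 1, -1), 3.141592653589793, 3.141592653589793, array([0.64163724, 2.20872768]))
```

```bash
python3 - <<'E'
import re
t=open('kin.py').read()
t=t.split('if __name__')[0]+'''
S=(-1,-1,-1,-1)
def fit():
    f=lambda x:res([*x,0,np.pi/2],S)
    r=least_squares(f,[.3,.3,0,.35,0,0.08,.2],bounds=(-.1,.8));return r
PK=[*fit().x,0,np.pi/2]
def FK(q): return fk(q,PK,S)
if __name__=="__main__":
    r=fit();print(r.x.round(4),np.abs(r.fun).max(),np.linalg.svd(r.jac)[1].round(3))
'''
open('kin.py','w').write(t)
E
python3 kin.py
```

```text
[0.1484 0.4166 0.0257 0.5165 0.0221 0.0062 0.1848] 0.2548716691460712 [55.512 47.901 10.155 10.016  3.468  2.296  1.789]
```

```bash
python3 - <<'E'
from kin import *
# linear LSQ: p = sum R_k v_k
def frames(q):
    R1=Z(-q[0]);R2=R1@Y(q[1]);R3=R2@Z(-q[2]);R4=R3@Y(q[3]);R5=R4@Z(-q[4]);R6=R5@Y(q[5]);R7=R6@Z(-q[6]+np.pi/2)
    return R1,R2,R3,R4,R5,R6,R7
A=[];b=[]
for q,p,v in D:
    R=frames(q)
    A.append(np.hstack([np.array([[0],[0],[1]]),R[0][:,:1],R[2],R[3][:,[0,2]],R[4][:,:2],R[5][:,[0,2]]]));b.append(p)
A=np.vstack(A);b=np.hstack(b)
x,_,rk,sv=np.linalg.lstsq(A,b,rcond=1e-3);print(x.round(4),rk,A.shape,sv.round(3),np.abs(A@x-b).max())
E
```

```text
[ 0.2894 -0.001   0.0047 -0.021   0.4487 -0.0226  0.5115  0.0203 -0.0055
 -0.0049  0.3834] 11 (24, 11) [6.189 5.436 4.063 1.325 1.01  0.806 0.347 0.236 0.13  0.116 0.084] 0.0030064958822977883
```

```bash
python3 - <<'E'
from kin import *
def frames(q):
    R1=Z(-q[0]);R2=R1@Y(q[1]);R3=R2@Z(-q[2]);R4=R3@Y(q[3]);R5=R4@Z(-q[4]);R6=R5@Y(q[5]);return R1,R2,R3,R4,R5,R6
e=np.array([[0],[0],[1.]])
for name,f in dict(srs=lambda R:[e,R[2][:,2:],R[3][:,2:],R[5][:,2:]],
  off=lambda R:[e,R[2][:,2:],R[3][:,2:],R[5][:,2:],R[2][:,1:2]],
  r1=lambda R:[e,R[2][:,2:],R[3][:,2:],R[5][:,2:],R[0][:,0:1]],
  elb=lambda R:[e,R[2][:,2:],R[3][:,2:],R[5][:,2:],R[2][:,0:1],R[3][:,0:1]],
  elb_w=lambda R:[e,R[2][:,2:],R[3][:,2:],R[5][:,2:],R[2][:,0:1],R[3][:,0:1],R[5][:,:1]],
  wr=lambda R:[e,R[2][:,2:],R[3][:,2:],R[5][:,2:],R[5][:,0:1]]).items():
    A=np.vstack([np.hstack(f(frames(q))) for q,p,v in D]);b=np.hstack([p for q,p,v in D])
    x=np.linalg.lstsq(A,b,rcond=None)[0];print(name,x.round(4),np.abs(A@x-b).max().round(4),np.sqrt(np.mean((A@x-b)**2)).round(4))
E
```

```text
srs [0.1587 0.4489 0.5268 0.2524] 0.0275 0.0131
off [ 0.2942  0.4543  0.518   0.3929 -0.0263] 0.0065 0.0024
r1 [ 0.2755  0.4797  0.5383  0.401  -0.0296] 0.0265 0.0122
elb [0.1485 0.416  0.5143 0.1853 0.0217 0.0218] 0.0255 0.012
elb_w [0.1484 0.4166 0.5165 0.1848 0.0257 0.0221 0.0062] 0.0255 0.012
wr [ 0.1504  0.4344  0.508   0.2296 -0.0234] 0.0267 0.0125
```

```bash
cat > ik.py <<'E'
from kin import *
from h import RD,d2w
def FK(q):
    R1=Z(-q[0]);R2=R1@Y(q[1]);R3=R2@Z(-q[2]);R4=R3@Y(q[3]);R5=R4@Z(-q[4]);R6=R5@Y(q[5])
    p=np.array([0,0,.294])+R3@[0,-.026,.454]+R4@[0,0,.518]+R6@[0,0,.393]
    return p,R6@Z(-q[6]+np.pi/2)
def target(th,flip,g=(0,0,83),s=36):
    # th: tool axis tilt toward +x disp from straight down, TCP at centre - s*z
    z=np.array([np.sin(th),0,-np.cos(th)]);y=np.array([0,flip,0.]);x=np.cross(y,z)
    R=RD@np.stack([x,y,z],1);p=d2w(np.array(g)-s*z);return p,R
def ik(p,R,n=30,rng=np.random.default_rng(0),seeds=()):
    best=None
    for q0 in [*seeds]+[rng.uniform(LO,HI) for _ in range(n)]:
        f=lambda q:(lambda a:np.hstack([(a[0]-p)*5,(a[1]-R).ravel()]))(FK(q))
        r=least_squares(f,np.clip(q0,LO+.03,HI-.03),bounds=(LO+.02,HI-.02),max_nfev=60)
        if best is None or r.cost<best[0]:best=(r.cost,r.x)
        if best[0]<1e-6:break
    return best
if __name__=="__main__":
    for th in range(-70,71,10):
        for fl in(1,-1):
            c,q=ik(*target(np.radians(th),fl));print(th,fl,round(c,6),q.round(2))
E
python3 ik.py
```

```text
-70 1 0.02552 [ 0.67  1.08 -0.57  1.1  -0.06  2.03  0.97]
-70 -1 0.02552 [ 0.67  1.08 -0.57  1.1  -0.06  2.03 -2.17]
-60 1 0.001168 [ 0.58  1.02 -0.47  1.09 -0.06  2.03  1.04]
-60 -1 0.001168 [ 0.58  1.02 -0.47  1.09 -0.06  2.03 -2.1 ]
-50 1 0.0 [ 0.54  0.87 -0.39  1.19 -0.07  1.91  1.09]
-50 -1 0.0 [ 0.4   0.85 -0.16  1.19 -0.19  1.92 -1.95]
-40 1 0.0 [ 0.78  0.81 -0.77  1.35  0.15  1.77  0.93]
-40 -1 0.0 [-0.33  1.01  1.08  1.35 -0.8   1.99 -1.43]
-30 1 0.0 [ 0.9   0.7  -0.92  1.5   0.23  1.63  0.88]
-30 -1 0.0 [ 0.28  0.53 -0.03  1.5  -0.18  1.6  -1.92]
-20 1 0.0 [-0.58  0.65  1.07  1.66 -0.6   1.56  1.57]
-20 -1 0.0 [ 0.54  0.39 -0.4   1.66 -0.01  1.43 -2.06]
-10 1 0.0 [-0.64  0.36  0.94  1.81 -0.36  1.3   1.36]
-10 -1 0.0 [ 0.52  0.24 -0.4   1.81  0.01  1.27 -2.09]
0 1 0.0 [ 0.5   0.08 -0.42  1.96  0.04  1.1   0.99]
0 -1 0.0 [-0.71  0.12  0.85  1.96 -0.1   1.1  -2.03]
10 1 0.0 [-1.09 -0.13  1.04  2.11  0.27  0.97  0.75]
10 -1 0.0 [ 0.66 -0.07 -0.64  2.11  0.08  0.94 -2.23]
20 1 0.0 [-1.   -0.27  0.8   2.26  0.58  0.92  0.42]
20 -1 0.0 [ 0.75 -0.23 -0.79  2.26  0.08  0.78 -2.31]
30 1 0.0 [ 0.28 -0.27 -0.49  2.39  0.42  0.68  0.43]
30 -1 2.9e-05 [ 0.37 -0.28 -0.56  2.39  0.38  0.67 -2.67]
40 1 0.005202 [-0.8  -0.23  0.36  2.43  0.95  0.88 -0.14]
40 -1 0.018522 [-1.65 -0.28  1.07  2.43  1.19  1.09  2.67]
50 1 0.025062 [-1.09 -0.09  0.5   2.43  1.11  0.99 -0.46]
50 -1 0.025062 [-1.69 -0.19  1.07  2.43  1.19  1.09  2.64]
60 1 0.042537 [-0.71  0.15 -0.05  2.43  1.25  1.14 -0.84]
60 -1 0.042537 [-0.79  0.15  0.03  2.43  1.24  1.13  2.3 ]
70 1 0.040955 [-1.55  0.57  0.64  2.43  1.16  1.02 -1.16]
70 -1 0.040955 [-1.44  0.53  0.54  2.43  1.2   1.08  1.96]
```

```bash
sed -i 's/^ORG=.*/ORG=np.array([.4943,-.0709]);YAW=np.radians(-36.25)/' h.py; python3 -c "
from h import *
delta([15,-8,160])"
```

```text
t 9.0 p [ 0.4726 -0.1064  0.3872] az y 53.41396123195953 z [ 0.0996  0.1243 -0.9872] F [ 0.6084 -1.6182  5.1753] M [-0.2881 -0.112  -0.0088] w 87.34450770909737
q [-0.7024 -0.2265  0.8213  1.6479  0.03    1.5634  1.0459]
tool delta cm [-0.9927 -0.3105 22.9732] now disp mm [  3.5118 -41.4237 387.2351] z disp [ 0.0069  0.1591 -0.9872] tilt x deg 9.156552448013732 tilt other 0.3990678240666657 spin need -0.0058649829166514955
```

>>> play_rows(
  motion=[
    [0,-0.3,-0.1,6,-0.006],
    [0,-0.3,-0.1,6,0],
    [0,-0.4,-0.1,6,0],
    [0,0,0,3,0],
    [0,0,0,0,0],
    [0,0,0,0,0],
  ],
  force=16,
)

```text
time: 9.75
position: [0.4955, -0.0876, 0.1698]
tool_rot: [0.96, 2.935, 0.222]
ft_force: [0.2, 0.1, -0.8]
grip_width: 1.001
```

```bash
python3 -c "
from h import *
delta([15,-8,103])
import cv2
cv2.imwrite('pics/t6.png',optics.get_image('top')[:,:,::-1][130:280,240:390])
delta([15,-8,103])
"
```

```text
t 9.75 p [ 0.4955 -0.0876  0.1698] az y 53.77464272758559 z [ 0.0877  0.1218 -0.9887] F [ 0.1807  0.1325 -0.7908] M [-0.1463  0.0888 -0.0302] w 87.0474503848573
q [-0.722  -0.0278  0.9439  1.9675 -0.1281  1.1344  1.212 ]
tool delta cm [-0.424  -0.526   6.6734] now disp mm [ 10.8426 -12.8162 169.7726] z disp [-0.0013  0.1501 -0.9887] tilt x deg 8.630470309900112 tilt other -0.0739794886643569 spin need 0.00043009673304061913
t 9.8 p [ 0.4956 -0.0877  0.1701] az y 53.78031203357258 z [ 0.0884  0.1221 -0.9886] F [ 0.5803 -0.2394  1.0638] M [-0.1954  0.0715 -0.007 ] w 87.00059792058983
q [-0.7219 -0.0283  0.9439  1.9672 -0.1282  1.1344  1.2121]
tool delta cm [-0.4075 -0.5447  6.7008] now disp mm [ 10.9853 -12.7198 170.0666] z disp [-0.0009  0.1507 -0.9886] tilt x deg 8.670335670868148 tilt other -0.05470197876771308 spin need 0.0005290447888166572
```

>>> play_rows(
  motion=[
    [0,-0.42,-0.53,0,0],
    [0,0,0,2.5,0],
    [0,0,0,2.2,0],
    [0,0,0,1.2,0],
    [0,0,0,0.6,0],
    [0,0,0,0,0],
  ],
)

```text
time: 10.55
position: [0.5001, -0.0863, 0.1031]
tool_rot: [0.961, 2.938, 0.221]
ft_force: [0.2, -0.4, -0.1]
grip_width: 1.001
```

```bash
cat > look.py <<'E'
from h import *
import cv2,sys
delta([15,-8,103]);fm()
b=optics.get_image('scene')[:,:,::-1]; cv2.imwrite('pics/%s.png'%sys.argv[1],b)
a=cv2.imread('pics/scene5.png')
cv2.imwrite('pics/cmp.png',cv2.resize(np.hstack([a[140:255,265:365],b[140:255,265:365]]),None,fx=4,fy=4,interpolation=cv2.INTER_CUBIC))
E
python3 look.py s7
```

```text
t 10.55 p [ 0.5001 -0.0863  0.1031] az y 53.77004079613955 z [ 0.0848  0.1216 -0.989 ] F [ 0.1844 -0.4004 -0.0543] M [-0.1867  0.1382 -0.0143] w 87.0835840618102
q [-0.691   0.1125  0.9634  2.03   -0.2748  1.0137  1.3479]
tool delta cm [-0.1233  0.0943  0.027 ] now disp mm [ 13.7679  -8.9739 103.1316] z disp [-0.0035  0.1482 -0.989 ] tilt x deg 8.523120940286312 tilt other -0.20052274742392634 spin need 0.0003497778773562388
F disp [ 0.3855 -0.2139 -0.0543] M disp [-0.2323  0.0011 -0.0143]
```

View pics/cmp.png

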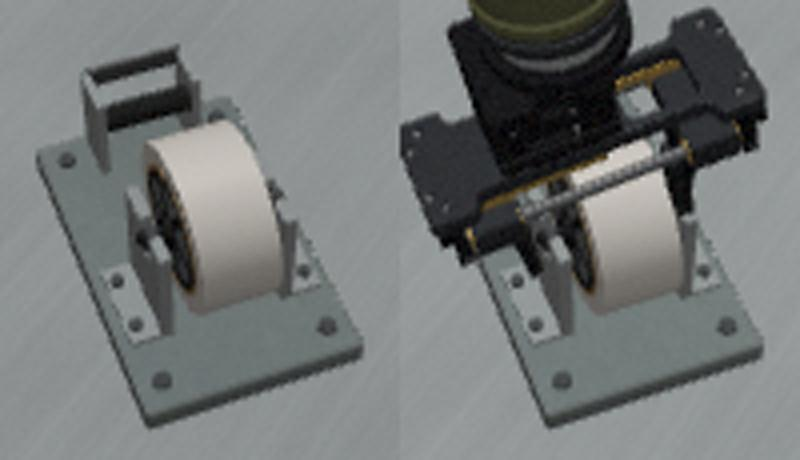

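>>> play_rows(
  motion=[
    [0.1,0,0,0,0],
    [0.2,0,0,0,0],
    [0.3,0,0,0,0],
    [0.3,0,0,0,0],
  ],
  force=12,
)

```text
time: 11.1
position: [0.5012, -0.0849, 0.1037]
tool_rot: [0.959, 2.936, 0.224]
ft_force: [3.9, 4.1, 3.3]
grip_width: 0.842
```

```bash
python3 -c "
from h import *
delta([15,-8,103]);fm()"
```

```text
t 11.1 p [ 0.5012 -0.0849  0.1037] az y 53.82805129418289 z [ 0.0869  0.1232 -0.9886] F [3.8574 4.0978 3.2606] M [ 0.6129 -0.3871 -0.1254] w 73.2465249540009
q [-0.692   0.1119  0.9624  2.0292 -0.2766  1.0131  1.3477]
tool delta cm [-0.1146 -0.089   0.0603] now disp mm [ 13.8542  -7.2129 103.7335] z disp [-0.0027  0.1507 -0.9886] tilt x deg 8.669116084904898 tilt other -0.1582385650879699 spin need 0.0013622520689342554
F disp [0.6877 5.5856 3.2606] M disp [ 0.7231  0.0503 -0.1254]
```

>>> play_rows(
  motion=[
    [0.3,0,0.1,0,0],
    [0.3,0,0,-0.1,0],
    [0.3,0,0,-0.1,0],
    [0.3,0,0,-0.1,0],
  ],
  force=16,
)

```text
time: 11.6
position: [0.4999, -0.0855, 0.105]
tool_rot: [0.96, 2.938, 0.219]
ft_force: [5.3, 2.0, -7.7]
grip_width: 0.811
```

```bash
python3 -c "
from h import *
delta([15,-8,103]);fm()"
```

```text
t 11.6 p [ 0.4999 -0.0855  0.105 ] az y 53.81830442418109 z [ 0.0842  0.1206 -0.9891] F [ 5.3056  1.986  -7.7216] M [-0.1683 -0.831  -0.1921] w 70.56666223829113
q [-0.6947  0.1077  0.9632  2.0286 -0.2681  1.0169  1.3409]
tool delta cm [-0.1852  0.0137  0.201 ] now disp mm [ 13.1551  -8.4337 104.9741] z disp [-0.0035  0.1471 -0.9891] tilt x deg 8.456592403831111 tilt other -0.2011123422379621 spin need 0.0011921370956389232
F disp [ 3.1043  4.7388 -7.7216] M disp [ 0.3557 -0.7697 -0.1921]
```

>>> play_rows(
  motion=[
    [0.4,0,0.05,-0.1,0],
    [0.4,0,0,-0.1,0],
    [0.4,0,0,-0.1,0],
    [0.4,0,0,0,0],
  ],
)

```text
time: 12.1
position: [0.4983, -0.086, 0.1078]
tool_rot: [0.962, 2.941, 0.218]
ft_force: [0.8, 0.4, -10.2]
grip_width: 0.783
```

```bash
python3 look.py s8
```

```text
t 12.1 p [ 0.4983 -0.086   0.1078] az y 53.75051528085338 z [ 0.0808  0.1213 -0.9893] F [  0.8201   0.3645 -10.2009] M [-0.5508  0.2908 -0.0972] w 68.09200475710433
q [-0.6968  0.1014  0.9649  2.0262 -0.2603  1.0256  1.3343]
tool delta cm [-0.287   0.1032  0.5014] now disp mm [ 12.1627  -9.7532 107.8293] z disp [-0.0066  0.1455 -0.9893] tilt x deg 8.368438971630624 tilt other -0.3807317263758301 spin need 8.993347464070212e-06
F disp [  0.4458   0.7789 -10.2009] M disp [-0.6161 -0.0912 -0.0972]
```

View pics/cmp.png

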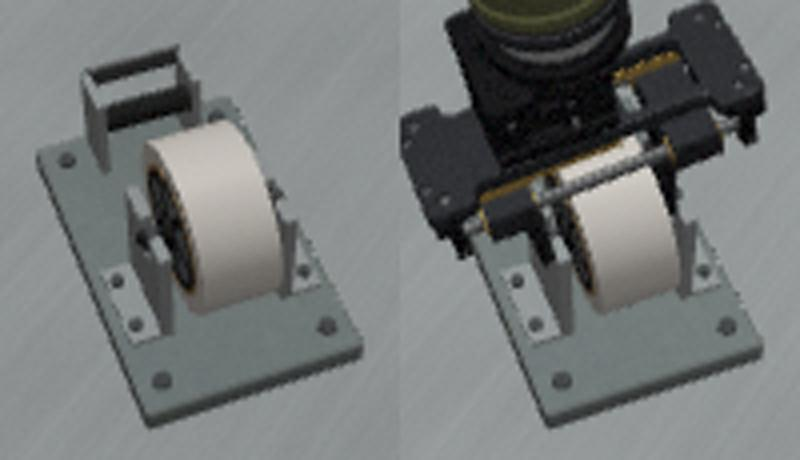

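>>> play_rows(
  motion=[
    [0.12,0,0,0,0],
    [0.12,-0.25,0,0.25,0],
    [0.12,0,0,0.25,0],
    [0.3,0,0,0,0],
    [0.4,0,0,0,0],
    [0.4,0,0,0,0],
    [0.4,0,0,-0.1,0],
    [0.4,0,0,-0.1,0],
    [0.4,0,0,-0.1,0],
  ],
)

```text
time: 13.28
position: [0.5009, -0.0872, 0.1051]
tool_rot: [0.961, 2.94, 0.217]
ft_force: [2.3, -2.7, -16.1]
grip_width: 0.785
```

```bash
python3 -c "
from h import *
delta([15,-8,103]);fm()"
```

```text
t 13.275 p [ 0.5009 -0.0872  0.1051] az y 53.78357453403489 z [ 0.0819  0.1199 -0.9894] F [  2.3181  -2.7305 -16.0801] M [-1.636   0.2367 -0.095 ] w 68.26052899775345
q [-0.6908  0.115   0.9643  2.0236 -0.2732  1.021   1.3469]
tool delta cm [-0.0009  0.0896  0.2287] now disp mm [ 15.0026  -9.2182 105.1329] z disp [-0.0048  0.1451 -0.9894] tilt x deg 8.343884635464674 tilt other -0.2791145901717991 spin need 0.0005859861637318442
F disp [  3.484   -0.8313 -16.0801] M disp [-1.4593 -0.7766 -0.095 ]
```

>>> play_rows(
  motion=[
    [0.45,0,0,0,0],
    [0.45,0,0,0,0],
    [0.45,0,0,-0.08,0],
    [0.45,0,0,-0.08,0],
    [0.45,0,0,0,0],
  ],
  force=22,
)

```text
time: 13.9
position: [0.5013, -0.0862, 0.1081]
tool_rot: [0.96, 2.941, 0.221]
ft_force: [-2.8, -0.6, -16.0]
grip_width: 0.744
```

```bash
python3 look.py s9
```

```text
t 13.9 p [ 0.5013 -0.0862  0.1081] az y 53.80732946317069 z [ 0.0823  0.1229 -0.989 ] F [ -2.8441  -0.6466 -16.0183] M [-0.8482  0.9832  0.2065] w 64.76001244189439
q [-0.6924  0.1102  0.9645  2.0204 -0.2711  1.027   1.344 ]
tool delta cm [-0.0336 -0.0536  0.5051] now disp mm [ 14.6958  -8.2167 108.0766] z disp [-0.0063  0.1478 -0.989 ] tilt x deg 8.500308444259241 tilt other -0.3663057633780632 spin need 0.0010005878907293209
F disp [ -1.9113  -2.2032 -16.0183] M disp [-1.2654  0.2913  0.2065]
```

View pics/cmp.png

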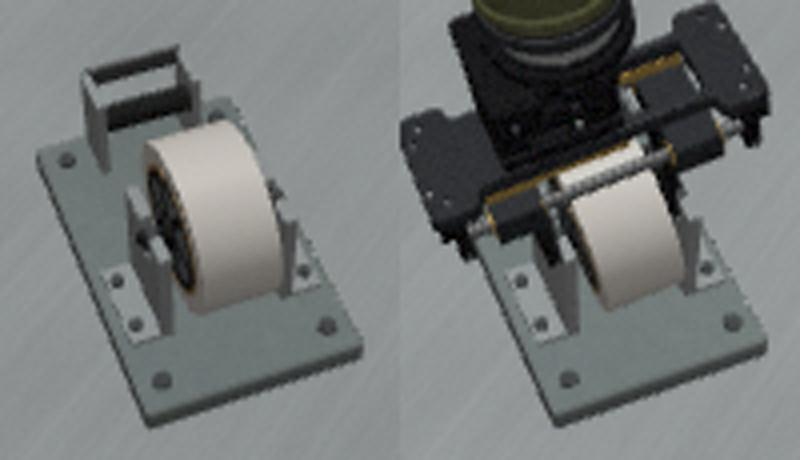

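```bash
cat > sim.py <<'E'
from ik import *
def err(p,R,pt,Rt):
    return np.hstack([pt-p,(Ro.from_matrix(Rt@R.T)).as_rotvec()])
def jac(q):
    p0,R0=FK(q);J=np.zeros((6,7));h=1e-5
    for i in range(7):
        d=q.copy();d[i]+=h;p,R=FK(d);J[:3,i]=(p-p0)/h;J[3:,i]=Ro.from_matrix(R@R0.T).as_rotvec()/h
    return J
def solve(q,pt,Rt,it=40,lam=.02,w=1.0,active=True):
    W=np.array([1,1,1,w,w,w])
    for _ in range(it):
        p,R=FK(q);e=err(p,R,pt,Rt)*W
        if np.abs(e).max()<1e-5:break
        J=jac(q)*W[:,None]
        free=np.ones(7,bool)
        dq=np.zeros(7)
        for k in range(4):
            Jf=J[:,free];d=Jf.T@np.linalg.solve(Jf@Jf.T+lam**2*np.eye(6),e)
            dq[:]=0;dq[free]=d
            bad=free&(((q+dq)>HI+1e-9)|((q+dq)<LO-1e-9))
            if not active or not bad.any():break
            # joints already at limit are frozen
            at=bad&((q>=HI-1e-6)|(q<=LO+1e-6))
            if not at.any():break
            free&=~at
        q=np.clip(q+dq,LO,HI)
    return q
def run(q,rows,pR=None,**kw):
    p,R=FK(q) if pR is None else pR
    for r in rows:
        pt=p+R@(np.array(r[1:4])/100);Rt=R@Z(r[4]);q=solve(q,pt,Rt,**kw);p,R=FK(q)
    return q,p,R
def tilt(R):
    z=RD.T@R[:,2];return np.degrees(np.arctan2(z[1],-z[2])),np.degrees(np.arctan2(z[0],-z[2]))
if __name__=="__main__":
    q=np.array(D[0][0])
    seq=[([[0,-3,0,-6,.048]]*4,"-1.0316  0.3332  0.021   0.9924 -0.0069  1.8165 -0.0569"),([[0,0,0,-5,0]]*3,"-1.1215  0.4016  0.2029  0.6522 -0.0908  2.0517 -0.0209"),([[0,0,0,-5,0]]*2,"?"),([[0,0,0,5,0]]*3,"-1.1915  0.1955  0.2131  1.1397 -0.0412  1.6968 -0.0334"),([[0,-1.5,0,-5,0]]*2+[[0,-1,0,-5,0],[0,0,0,-5,0]],"-1.0829  0.2931  0.2271  0.6483 -0.0884  2.0527  0.0391"),([[0,-3.47,-3.66,2.77,.025]]+[[0,-3.47,-3.66,2.77,0]]*11,"-0.6855 -0.1859  0.8112  1.9034  0.0008  1.2986  1.0558")]
    for kw in (dict(lam=.02),dict(lam=.1,it=10),dict(lam=.02,active=False)):
        q=np.array(D[0][0]);print(kw)
        for rows,ref in seq:
            q,p,R=run(q,rows,**kw);print(q.round(3),p.round(3),np.round(tilt(R),1),"| real",ref)
E
python3 sim.py
```

```text
{'lam': 0.02}
[-1.017  0.348  0.015  0.95  -0.005  1.845 -0.046] [0.371 0.538 0.467] [-0.1  0. ] | real -1.0316  0.3332  0.021   0.9924 -0.0069  1.8165 -0.0569
[-1.117  0.394  0.21   0.681 -0.091  2.05  -0.009] [0.36  0.522 0.571] [ 1.3 -0. ] | real -1.1215  0.4016  0.2029  0.6522 -0.0908  2.0517 -0.0209
[-1.152  0.319  0.24   0.721 -0.087  2.05  -0.009] [0.344 0.5   0.6  ] [ 3.4 -0.1] | real ?
[-1.201  0.193  0.234  1.185 -0.044  1.71  -0.021] [0.349 0.507 0.45 ] [ 3.4 -0.1] | real -1.1915  0.1955  0.2131  1.1397 -0.0412  1.6968 -0.0334
[-1.096  0.285  0.247  0.736 -0.085  2.05   0.055] [0.369 0.466 0.613] [ 4.4 -0. ] | real -1.0829  0.2931  0.2271  0.6483 -0.0884  2.0527  0.0391
[-0.787 -0.196  0.922  1.879  0.09   1.346  1.044] [ 0.459 -0.113  0.248] [ 4.4 -0. ] | real -0.6855 -0.1859  0.8112  1.9034  0.0008  1.2986  1.0558
{'lam': 0.1, 'it': 10}
[-1.017  0.348  0.015  0.95  -0.005  1.845 -0.046] [0.371 0.538 0.467] [-0.1  0. ] | real -1.0316  0.3332  0.021   0.9924 -0.0069  1.8165 -0.0569
[-1.075  0.39   0.126  0.682 -0.054  2.05  -0.026] [0.36  0.522 0.571] [ 1.3 -0. ] | real -1
[... 739 characters left out ...]
 -0.0069  1.8165 -0.0569
[-1.013  0.708  0.168  0.06  -0.159  2.05  -0.044] [0.439 0.642 0.642] [18.5 -1.3] | real -1.1215  0.4016  0.2029  0.6522 -0.0908  2.0517 -0.0209
[-0.923  0.887  0.253  0.06  -0.339  2.05  -0.13 ] [0.498 0.658 0.501] [ 8.4 -4.7] | real ?
[-1.057  0.68   0.294  0.736 -0.279  1.604 -0.042] [0.501 0.682 0.354] [ 8.4 -4.7] | real -1.1915  0.1955  0.2131  1.1397 -0.0412  1.6968 -0.0334
[-0.817  0.983  0.282  0.06  -0.434  2.05  -0.145] [0.558 0.627 0.425] [ 3.7 -7.8] | real -1.0829  0.2931  0.2271  0.6483 -0.0884  2.0527  0.0391
[-0.614  0.257  0.563  2.043 -0.332  0.972  0.846] [0.469 0.074 0.021] [ 3.7 -7.8] | real -0.6855 -0.1859  0.8112  1.9034  0.0008  1.2986  1.0558
```

```bash
python3 - <<'E'
from sim import *
seq=[[[0,-3,0,-6,.048]]*4,[[0,0,0,-5,0]]*3,[[0,0,0,-5,0]]*2,[[0,0,0,5,0]]*3,[[0,-1.5,0,-5,0]]*2+[[0,-1,0,-5,0],[0,0,0,-5,0]],[[0,-3.47,-3.66,2.77,.025]]+[[0,-3.47,-3.66,2.77,0]]*11]
for w in (.7,.5,.35,.25):
    q=np.array(D[0][0]);o=[]
    for rows in seq:
        q,p,R=run(q,rows,w=w,lam=.02);o.append((round(tilt(R)[0],1),p.round(3)))
    print(w,o,q.round(3))
E
```

```text
0.7 [(np.float64(-0.1), array([0.371, 0.538, 0.467])), (np.float64(2.2), array([0.362, 0.525, 0.579])), (np.float64(5.8), array([0.347, 0.504, 0.62 ])), (np.float64(5.8), array([0.356, 0.516, 0.471])), (np.float64(7.5), array([0.371, 0.47 , 0.639])), (np.float64(7.5), array([ 0.473, -0.092,  0.251]))] [-0.791 -0.191  0.922  1.874  0.038  1.322  1.051]
0.5 [(np.float64(-0.1), array([0.371, 0.538, 0.467])), (np.float64(3.4), array([0.363, 0.528, 0.588])), (np.float64(8.6), array([0.35 , 0.508, 0.643])), (np.float64(8.6), array([0.363, 0.527, 0.495])), (np.float64(11.2), array([0.374, 0.474, 0.67 ])), (np.float64(11.2), array([ 0.491, -0.067,  0.257]))] [-0.799 -0.184  0.921  1.867 -0.027  1.292  1.06 ]
0.35 [(np.float64(-0.1), array([0.371, 0.538, 0.467])), (np.float64(4.6), array([0.366, 0.531, 0.598])), (np.float64(11.6), array([0.353, 0.513, 0.668])), (np.float64(11.6), array([0.371, 0.538, 0.521])), (np.float64(15.1), array([0.378, 0.478, 0.702])), (np.float64(15.1), array([ 0.511, -0.039,  0.265]))] [-0.783 -0.166  0.901  1.859 -0.105  1.26   1.078]
0.25 [(np.float64(-0.1), array([0.371, 0.538, 0.467])), (np.float64(5.6), array([0.367, 0.533, 0.605])), (np.float64(13.9), array([0.356, 0.517, 0.686])), (np.float64(13.9), array([0.377, 0.547, 0.541])), (np.float64(18.0), array([0.38 , 0.482, 0.725])), (np.float64(18.0), array([ 0.526, -0.017,  0.271]))] [-0.856 -0.17   0.952  1.852 -0.142  1.234  1.07 ]
```

```bash
cat > plan.py <<'E'
from sim import *
import sys
from bench import ctrl
KW=dict(w=.65,lam=.02,it=12)
def leg(q,p,R,d,n,hist=None):
    for _ in range(n):
        q=solve(q,p+np.array(d),R,**KW);p,R=FK(q)
        if hist is not None: hist.append((q,p,R))
    return q,p,R
if __name__=="__main__":
    s=ctrl.get_state();q0=np.array(s["joint_positions"])
    q0=run(q0,[[0,0,0,-5,0]]*2,**KW)[0]
    p0,R0=FK(q0);res_=[]
    for el in (0,20,45,70,90):
        for az in range(0,360,30) if el<90 else (0,):
            d=.06*np.array([np.cos(np.radians(az))*np.cos(np.radians(el)),np.sin(np.radians(az))*np.cos(np.radians(el)),np.sin(np.radians(el))])
            h=[];leg(q0,p0,R0,d,16,h)
            print(el,az,[(k,*np.round(tilt(h[k-1][2]),1)) for k in (6,9,12,16)],h[-1][1].round(2))
E
time python3 plan.py
```

```text
0 0 [(6, np.float64(8.5), np.float64(-0.4)), (9, np.float64(9.9), np.float64(2.2)), (12, np.float64(13.4), np.float64(8.2)), (16, np.float64(18.3), np.float64(16.4))] [ 1.11 -0.06  0.12]
0 30 [(6, np.float64(8.5), np.float64(-0.4)), (9, np.float64(8.6), np.float64(-0.3)), (12, np.float64(13.3), np.float64(4.1)), (16, np.float64(20.1), np.float64(9.9))] [1.05 0.32 0.13]
0 60 [(6, np.float64(8.5), np.float64(-0.4)), (9, np.float64(8.5), np.float64(-0.4)), (12, np.float64(9.1), np.float64(-0.1)), (16, np.float64(16.7), np.float64(2.6))] [0.83 0.64 0.16]
0 90 [(6, np.float64(8.5), np.float64(-0.4)), (9, np.float64(8.5), np.float64(-0.4)), (12, np.float64(8.5), np.float64(-0.4)), (16, np.float64(8.7), np.float64(-0.4))] [0.48 0.86 0.2 ]
0 120 [(6, np.float64(6.9), np.float64(-1.9)), (9, np.float64(6.9), np.float64(-1.9)), (12, np.float64(6.9), np.float64(-1.9)), (16, np.float64(6.9), np.float64(-1.9))] [0.04 0.74 0.19]
0 150 [(6, np.float64(2.2), np.float64(-19.9)), (9, np.float64(-2.1), np.float64(-22.9)), (12, np.float64(-4.9), np.float64(-23.4)), (16, np.float64(-4.9), np.float64(-23.4
[... 7498 characters left out ...]
), np.float64(12.1)), (16, np.float64(12.4), np.float64(22.2))] [ 0.46 -0.35  0.77]
70 300 [(6, np.float64(8.5), np.float64(-0.4)), (9, np.float64(10.1), np.float64(4.9)), (12, np.float64(12.3), np.float64(12.3)), (16, np.float64(15.2), np.float64(22.2))] [ 0.56 -0.3   0.77]
70 330 [(6, np.float64(8.5), np.float64(-0.4)), (9, np.float64(10.8), np.float64(4.8)), (12, np.float64(14.0), np.float64(11.8)), (16, np.float64(18.4), np.float64(21.2))] [ 0.64 -0.19  0.77]
90 0 [(6, np.float64(8.5), np.float64(-0.4)), (9, np.float64(11.0), np.float64(4.2)), (12, np.float64(15.1), np.float64(10.8)), (16, np.float64(21.3), np.float64(19.8))] [ 0.48 -0.06  0.82]
real	0m23.089s
user	0m23.146s
sys	0m0.112s
```

```bash
cat > p2.py <<'E'
from plan import *
s=ctrl.get_state();q0=np.array(s["joint_positions"])
q0=run(q0,[[0,0,0,-5,0]]*2,**KW)[0];p0,R0=FK(q0)
for az in (50,56,62):
  for r,z in((.45,.3),(.45,.42)):
    A=np.array([r*np.cos(np.radians(az)),r*np.sin(np.radians(az)),z]);n=int(np.ceil(np.linalg.norm(A-p0)/.06))
    q,p,R=leg(q0,p0,R0,(A-p0)/n,n)
    t0=np.round(tilt(R),1)
    for el in (-15,0,20):
        d=.06*np.array([-np.cos(np.radians(az))*np.cos(np.radians(el)),-np.sin(np.radians(az))*np.cos(np.radians(el)),np.sin(np.radians(el))])
        h=[];leg(q,p,R,d,8,h)
        print(az,r,z,n,t0,p.round(2),el,[tuple(np.round(tilt(x[2]),1)) for x in h[1::1]],h[-1][1].round(2),h[-1][0].round(2))
E
python3 p2.py
```

```text
50 0.45 0.3 9 [ 7.8 -1. ] [0.31 0.35 0.3 ] -15 [(np.float64(0.4), np.float64(-4.0)), (np.float64(-4.1), np.float64(-5.7)), (np.float64(-7.8), np.float64(-7.3)), (np.float64(-11.0), np.float64(-8.8)), (np.float64(-12.5), np.float64(-9.4)), (np.float64(-14.3), np.float64(-10.1)), (np.float64(-16.0), np.float64(-11.0))] [0.15 0.09 0.07] [-0.46 -0.3  -0.07  2.45 -0.08  1.32  0.44]
50 0.45 0.3 9 [ 7.8 -1. ] [0.31 0.35 0.3 ] 0 [(np.float64(-0.3), np.float64(-5.1)), (np.float64(-6.1), np.float64(-8.0)), (np.float64(-11.2), np.float64(-10.6)), (np.float64(-15.9), np.float64(-13.4)), (np.float64(-20.2), np.float64(-16.5)), (np.float64(-22.8), np.float64(-18.4)), (np.float64(-24.3), np.float64(-19.5))] [0.1  0.04 0.1 ] [-0.31 -0.3  -0.08  2.45 -0.08  1.51  0.56]
50 0.45 0.3 9 [ 7.8 -1. ] [0.31 0.35 0.3 ] 20 [(np.float64(0.4), np.float64(-4.7)), (np.float64(-4.9), np.float64(-7.8)), (np.float64(-10.3), np.float64(-10.8)), (np.float64(-15.3), np.float64(-13.8)), (np.float64(-20.2), np.float64(-17.3)), (np.float64(-25.1), np.float64(-21.4)), (np.float64(-29.8), np.float64(-25.9))] [0.11 0.06 0.23
[... 5050 characters left out ...]
t64(-2.1), np.float64(-3.2)), (np.float64(-3.8), np.float64(-3.5)), (np.float64(-9.9), np.float64(-7.0)), (np.float64(-15.7), np.float64(-10.3)), (np.float64(-20.9), np.float64(-13.3)), (np.float64(-25.3), np.float64(-16.2)), (np.float64(-29.2), np.float64(-19.4))] [0.12 0.07 0.21] [-0.81 -0.3   0.26  2.24 -0.04  1.77  0.36]
62 0.45 0.42 11 [ 6.4 -2.6] [0.25 0.41 0.41] 20 [(np.float64(1.1), np.float64(-1.2)), (np.float64(-3.2), np.float64(-0.4)), (np.float64(-7.7), np.float64(0.5)), (np.float64(-12.3), np.float64(1.4)), (np.float64(-17.1), np.float64(2.5)), (np.float64(-22.0), np.float64(3.7)), (np.float64(-27.5), np.float64(4.3))] [0.13 0.18 0.39] [-0.39 -0.3  -0.53  1.83 -0.06  2.05  0.06]
```

>>> play_rows(
  motion=[
    [0.1,0,0,0,0],
    [0,0,0,0,0],
    [0,0,0,-2,0],
    [0,0,0,-5,0],
    [0,0,0,-5,0],
  ],
)

```text
time: 14.58
position: [0.4941, -0.1017, 0.2311]
tool_rot: [0.96, 2.933, 0.225]
ft_force: [1.8, 1.2, -0.2]
grip_width: 0.994
```

```bash
python3 - <<'E'
from plan import *
from h import st
s,R=st();p=s["position"];az=np.radians(56)
A=np.array([.45*np.cos(az),.45*np.sin(az),.42]);print("legA total cm tool",R.T@(A-p)*100)
d=np.array([-np.cos(az)*np.cos(.35),-np.sin(az)*np.cos(.35),np.sin(.35)])*6
print("inward per row now-frame",R.T@d)
E
```

```text
t 14.575 p [ 0.4941 -0.1017  0.2311] az y 53.7636494699425 z [ 0.0902  0.1231 -0.9883] F [ 1.7774  1.2464 -0.205 ] M [-0.0947  0.0279 -0.0271] w 86.44988836948475
q [-0.7485 -0.1045  0.9563  1.8808 -0.0569  1.2583  1.162 ]
legA total cm tool [ 47.6227  26.56   -15.0177]
inward per row now-frame [-0.2201 -5.252  -2.8927]
```

>>> play_rows(
  motion=[
    [0,4.76,2.66,-1.5,0],
    [0,4.76,2.66,-1.5,0],
    [0,4.76,2.66,-1.5,0],
    [0,4.76,2.66,-1.5,0],
    [0,4.76,2.66,-1.5,0],
    [0,4.76,2.66,-1.5,0],
    [0,4.76,2.66,-1.5,0],
    [0,4.76,2.66,-1.5,0],
    [0,4.76,2.66,-1.5,0],
    [0,4.76,2.66,-1.5,0],
    [0,-0.2,-5.2,-2.6,0],
    [0,-0.2,-5.3,-2.4,0],
    [0,-0.2,-5.4,-2.2,0],
    [0,-0.2,-5.5,-2,0],
  ],
)

```text
time: 16.32
position: [0.2719, 0.2853, 0.4176]
tool_rot: [-1.0, -2.975, -0.119]
ft_force: [0.8, -1.2, -0.1]
grip_width: 0.998
```

```bash
python3 - <<'E'
from h import *
import cv2
delta([15,8,160])
b=optics.get_image('top')[:,:,::-1];cv2.imwrite('pics/top8.png',b)
a=optics.get_image('scene')[:,:,::-1];cv2.imwrite('pics/scene8.png',a)
cv2.imwrite('pics/cmp.png',np.hstack([cv2.resize(b[150:265,260:360],None,fx=4,fy=4,interpolation=cv2.INTER_CUBIC),cv2.resize(a[140:255,265:365],None,fx=4,fy=4,interpolation=cv2.INTER_CUBIC)]))
E
```

```text
t 16.325 p [0.2719 0.2853 0.4176] az y 52.7980091440029 z [ 0.0232  0.0718 -0.9971] F [ 0.813  -1.2032 -0.0691] M [-0.2132 -0.0202 -0.0156] w 86.81614077964899
q [-0.8238 -0.2981 -0.0186  1.7112 -0.0361  1.6593  0.0762]
tool delta cm [-41.3381 -15.9059  23.6715] now disp mm [-389.963   155.8106  417.6322] z disp [-0.0237  0.0716 -0.9971] tilt x deg 4.108638683241509 tilt other -1.3612517652873877 spin need -0.01661537488602871
```

View pics/cmp.png

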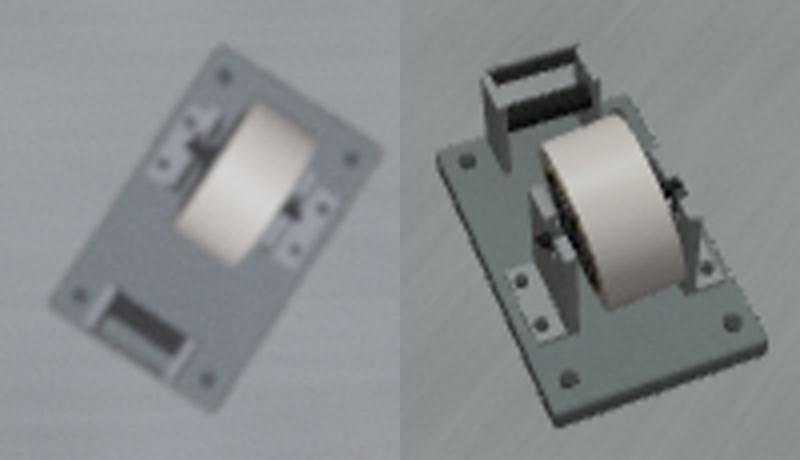

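>>> play_rows(
  motion=[
    [0,-0.1,-5.7,-2,0],
    [0,-0.1,-5.8,-1.8,0],
    [0,-0.1,-5.8,-1.6,0],
  ],
)

```text
time: 16.8
position: [0.2617, 0.2609, 0.4117]
tool_rot: [-1.0, -2.947, -0.027]
ft_force: [-0.2, -1.0, 1.0]
grip_width: 1.0
```

```bash
python3 - <<'E'
from h import *
uv=np.array([[222,42],[385,153],[217,414],[50,303]])/4-.375+[260,150]
m=np.array([ray("top",u,.02)[:2] for u in uv]); b=np.array([[80,72.5],[80,-72.5],[-150,-72.5],[-150,72.5]])/1000
A=b-b.mean(0);B=m-m.mean(0)
th=np.arctan2((A[:,0]*B[:,1]-A[:,1]*B[:,0]).sum(),(A*B).sum()); R=np.array([[np.cos(th),-np.sin(th)],[np.sin(th),np.cos(th)]])
t=m.mean(0)-R@b.mean(0);print("yaw",np.degrees(th),"org",t,"res mm",(m-(b@R.T+t))*1000)
delta([15,8,160])
E
```

```text
yaw -34.92296663802602 org [ 0.49537381 -0.06927423] res mm [[-0.64926605  0.28179608]
 [-2.54227656  3.28161164]
 [ 1.66092468 -1.51090078]
 [ 1.53061793 -2.05250694]]
t 16.8 p [0.2617 0.2609 0.4117] az y 52.516480535210356 z [-0.022   0.0259 -0.9994] F [-0.198  -1.0416  1.0275] M [-0.1409 -0.0346 -0.0146] w 87.0064708464288
q [-0.5855 -0.2998 -0.1724  1.719  -0.0855  1.7161  0.1538]
tool delta cm [-40.9444 -11.5198  23.7464] now disp mm [-383.8022  130.0095  411.7431] z disp [-0.033   0.0079 -0.9994] tilt x deg 0.4516749259446325 tilt other -1.8928889782236071 spin need -0.021528976048017512
```

```bash
sed -i 's/^ORG=.*/ORG=np.array([.4954,-.0693]);YAW=np.radians(-35.1)/' h.py; python3 - <<'E'
from plan import *
s=ctrl.get_state();q=np.array(s["joint_positions"]);p,R=FK(q);print(tilt(R))
for el in (-60,-30,0,20,45):
  for az in (200,215,230,245,260):
    a,e=np.radians(az),np.radians(el)
    d=.06*np.array([np.cos(a)*np.cos(e),np.sin(a)*np.cos(e),np.sin(e)])
    h=[];leg(q,p,R,d,6,h);print(el,az,[tuple(float(v) for v in np.round(tilt(x[2]),1)) for x in h[::2]],h[-1][1].round(2),"maxdq",np.abs(np.diff([q]+[x[0] for x in h],axis=0)).max(0).round(2))
E
```

```text
(np.float64(0.48958538112504657), np.float64(-1.883452550580775))
-60 200 [(-1.9, -2.6), (-3.6, -2.9), (-4.3, -3.0)] [0.14 0.25 0.08] maxdq [0.49 0.01 0.35 0.12 0.09 0.12 0.14]
-60 215 [(-2.2, -2.8), (-4.3, -3.3), (-5.1, -3.5)] [0.17 0.21 0.07] maxdq [0.49 0.   0.37 0.13 0.1  0.12 0.12]
-60 230 [(-2.2, -2.9), (-4.2, -3.5), (-5.1, -3.7)] [0.2  0.17 0.07] maxdq [0.47 0.   0.37 0.13 0.1  0.11 0.1 ]
-60 245 [(-1.9, -2.8), (-3.5, -3.3), (-4.2, -3.6)] [0.24 0.14 0.08] maxdq [0.42 0.01 0.35 0.13 0.09 0.11 0.09]
-60 260 [(-1.3, -2.6), (-2.5, -3.0), (-2.8, -3.1)] [0.28 0.12 0.09] maxdq [0.35 0.02 0.31 0.12 0.09 0.12 0.11]
-30 200 [(-5.2, -3.1), (-11.1, -4.3), (-14.8, -4.4)] [0.04 0.24 0.13] maxdq [0.8  0.   0.58 0.11 0.14 0.07 0.24]
-30 215 [(-6.2, -3.3), (-13.2, -3.4), (-18.8, -3.3)] [0.08 0.17 0.11] maxdq [0.89 0.   0.73 0.12 0.18 0.07 0.22]
-30 230 [(-5.8, -4.2), (-12.5, -7.5), (-17.5, -10.3)] [0.15 0.08 0.1 ] maxdq [0.71 0.   0.58 0.12 0.14 0.07 0.15]
-30 245 [(-4.4, -4.7), (-9.9, -8.1), (-12.4, -10.0)] [0.23 0.03 0.14] maxdq [0.5  0.   0.45 0.12 0.1  0.07 0.14]
-30 260 [(-3.3, -4.0), (-6
[... 1063 characters left out ...]
 [0.48 0.   0.43 0.01 0.1  0.06 0.19]
20 260 [(-2.7, -3.5), (-5.8, -5.6), (-6.7, -6.6)] [ 0.29 -0.03  0.5 ] maxdq [0.42 0.   0.4  0.04 0.1  0.06 0.19]
45 200 [(-1.5, -2.4), (-3.5, -2.7), (-5.1, -3.0)] [0.1  0.31 0.54] maxdq [0.49 0.   0.32 0.09 0.09 0.11 0.2 ]
45 215 [(-2.0, -2.7), (-4.9, -3.5), (-7.9, -4.1)] [0.17 0.26 0.51] maxdq [0.48 0.   0.35 0.08 0.09 0.11 0.15]
45 230 [(-1.9, -2.8), (-4.8, -3.8), (-7.7, -5.2)] [0.24 0.18 0.49] maxdq [0.45 0.   0.35 0.08 0.09 0.11 0.11]
45 245 [(-1.5, -2.7), (-3.3, -3.4), (-4.8, -5.1)] [0.29 0.1  0.52] maxdq [0.39 0.   0.32 0.09 0.09 0.11 0.12]
45 260 [(-0.7, -2.3), (-1.7, -2.7), (-1.2, -2.6)] [0.32 0.07 0.56] maxdq [0.43 0.   0.25 0.09 0.07 0.11 0.19]
```

>>> play_rows(
  motion=[
    [0,2,-5,0,0],
    [0,2,-5,0,0],
    [0,2,-5,0,0],
    [0,2,-5,0,0],
    [0,2,-5,0,0],
  ],
)

```text
time: 17.42
position: [0.1963, 0.2398, 0.36]
tool_rot: [-0.927, -2.803, 0.17]
ft_force: [0.1, -1.3, 0.6]
grip_width: 1.0
```

```bash
python3 - <<'E'
from h import *
delta([15,8,160])
E
```

```text
t 17.425 p [0.1963 0.2398 0.36  ] az y 54.056697823019476 z [-0.209  -0.0504 -0.9766] F [ 0.092  -1.2716  0.5899] M [-0.027  -0.2668 -0.0127] w 86.97332717408366
q [-0.8222 -0.3017 -0.0064  1.841  -0.1248  1.7814  0.0886]
tool delta cm [-46.3292  -3.253   14.5017] now disp mm [-422.4883   80.9108  360.0391] z disp [-0.142  -0.1614 -0.9766] tilt x deg -9.383541563669887 tilt other -8.27143911030475 spin need -0.014718399577545949
```

```bash
python3 - <<'E'
from h import *
import cv2
im=cv2.imread("pics/top8.png")
m=((im[:,:,2].astype(int)-im[:,:,0]>6)&(im[:,:,2]>150)).astype(np.uint8)
m[:150]=0;m[265:]=0;m[:,:290]=0;m[:,345:]=0
n,l,s,c=cv2.connectedComponentsWithStats(m);k=1+np.argmax(s[1:,4]);m=(l==k).astype(np.uint8);print(s[k],c[k])
for z in (.11,.138,.147):
    pts=np.argwhere(m)[:,::-1]
    P=np.array([w2d(ray("top",u,z)) for u in pts]);
    # width in y near mid x
    for x in (-25,0,25):
        q=P[np.abs(P[:,0]-x)<4];print(z,x,q[:,1].min().round(1),q[:,1].max().round(1),end=' ')
    print("x",P[:,0].min().round(1),P[:,0].max().round(1))
E
```

```text
[316 177  21  21 235] [326.74042553 187.06382979]Traceback (most recent call last):
  File "<stdin>", line 12, in <module>
    return umr_minimum(a, axis, None, out, keepdims, initial, where)
ValueError: zero-size array to reduction operation minimum which has no identity
```

```bash
python3 - <<'E'
from h import *
import cv2
im=cv2.imread("pics/top8.png").astype(float)
# sample profile along disp y at given x, height z
for z in (.138,.147):
  for x in (-15,0,15):
    v=[]
    for y in range(-50,51,2):
        u=proj("top",d2w([x,y,z*1000]));px=cv2.getRectSubPix(im.astype(np.float32),(1,1),(float(u[0]),float(u[1])))[0,0];v.append(int(px[2]-px[0]*0.0))
    print(z,x,v)
E
```

```text
0.138 -15 [152, 147, 140, 136, 142, 147, 147, 149, 163, 186, 200, 209, 209, 209, 209, 208, 208, 208, 208, 209, 208, 208, 208, 208, 209, 209, 208, 209, 210, 210, 208, 208, 203, 190, 158, 119, 92, 88, 96, 94, 92, 100, 119, 138, 146, 150, 151, 151, 150, 150, 149]
0.138 0 [146, 132, 116, 97, 82, 74, 83, 106, 143, 177, 199, 206, 207, 207, 208, 208, 207, 207, 207, 208, 208, 207, 208, 207, 208, 208, 208, 208, 208, 207, 208, 208, 205, 188, 159, 118, 82, 69, 68, 72, 77, 80, 80, 76, 84, 102, 125, 138, 146, 147, 146]
0.138 15 [146, 142, 136, 134, 138, 144, 144, 144, 156, 172, 187, 194, 196, 195, 195, 195, 196, 196, 196, 197, 197, 197, 197, 197, 197, 198, 199, 198, 198, 199, 199, 199, 197, 182, 158, 125, 106, 102, 104, 101, 95, 104, 121, 139, 150, 152, 150, 148, 145, 144, 142]
0.147 -15 [152, 147, 140, 136, 142, 147, 146, 150, 167, 188, 202, 209, 209, 209, 209, 208, 208, 209, 209, 209, 208, 208, 209, 209, 209, 209, 208, 209, 210, 209, 208, 207, 199, 181, 145, 108, 87, 90, 95, 92, 94, 107, 127, 141, 149, 150, 151, 151, 150, 150, 147]
0.147 0 [146, 134, 118, 98, 83, 78, 88, 112, 149, 182, 200, 206, 207, 208, 208, 207, 207, 207, 207, 208, 207, 207, 207, 207, 208, 208, 208, 208, 207, 207, 208, 207, 201, 180, 144, 103, 77, 70, 71, 77, 81, 84, 81, 80, 93, 114, 132, 143, 146, 146, 144]
0.147 15 [145, 141, 135, 134, 138, 145, 144, 144, 157, 174, 189, 194, 195, 195, 194, 194, 195, 196, 195, 196, 196, 197, 196, 196, 196, 198, 198, 198, 198, 198, 199, 198, 193, 174, 146, 114, 102, 105, 105, 100, 96, 110, 128, 147, 151, 151, 150, 146, 146, 144, 143]
```

```bash
python3 - <<'E'
from h import *
delta([17,4,190])
E
```

```text
t 17.425 p [0.1963 0.2398 0.36  ] az y 54.056697823019476 z [-0.209  -0.0504 -0.9766] F [ 0.092  -1.2716  0.5899] M [-0.027  -0.2668 -0.0127] w 86.97332717408366
q [-0.8222 -0.3017 -0.0064  1.841  -0.1248  1.7814  0.0886]
tool delta cm [-46.1292  -4.1398  11.608 ] now disp mm [-422.4883   80.9108  360.0391] z disp [-0.142  -0.1614 -0.9766] tilt x deg -9.383541563669887 tilt other -8.27143911030475 spin need -0.014718399577545949
```

>>> play_rows(
  motion=[
    [0,-5.13,-0.46,1.29,-0.015],
    [0,-5.13,-0.46,1.29,0],
    [0,-5.13,-0.46,1.29,0],
    [0,-5.13,-0.46,1.29,0],
    [0,-5.13,-0.46,1.29,0],
    [0,-5.13,-0.46,1.29,0],
    [0,-5.13,-0.46,1.29,0],
    [0,-5.13,-0.46,1.29,0],
    [0,-5.13,-0.46,1.29,0],
    [0,0,0,0,0],
    [0,0,0,0,0],
  ],
)

```text
time: 18.8
position: [0.5171, -0.0651, 0.1858]
tool_rot: [-0.884, -2.812, 0.171]
ft_force: [-0.2, -0.1, 0.7]
grip_width: 0.999
```

```bash
python3 - <<'E'
from h import *
delta([17,4,120])
E
```

```text
t 18.8 p [ 0.5171 -0.0651  0.1858] az y 55.79118440638116 z [-0.213  -0.0529 -0.9756] F [-0.2022 -0.1315  0.6885] M [ 0.0698 -0.2053 -0.0375] w 86.90633555943121
q [-0.4455  0.2591  0.5639  1.6821 -0.0603  1.4477  1.0927]
tool delta cm [-1.1265 -0.0945  6.5915] now disp mm [ 15.323   15.9561 185.779 ] z disp [-0.1439 -0.1657 -0.9756] tilt x deg -9.641427177326612 tilt other -8.38914606541717 spin need 0.01555410213378261
```

>>> play_rows(
  motion=[
    [0,-0.6,-0.05,3,0.015],
    [0,-0.53,-0.04,3,0],
    [0,0,0,0.5,0],
    [0,0,0,0,0],
    [0,0,0,0,0],
  ],
)

```text
time: 19.42
position: [0.5118, -0.0771, 0.122]
tool_rot: [-0.908, -2.807, 0.173]
ft_force: [0.4, 0.5, 0.1]
grip_width: 0.997
```

```bash
python3 - <<'E'
from h import *
import cv2
delta([17,4,110])
a=optics.get_image('scene')[:,:,::-1];cv2.imwrite('pics/s10.png',a)
cv2.imwrite('pics/cmp.png',cv2.resize(a[130:255,255:375],None,fx=4.8,fy=4.8,interpolation=cv2.INTER_CUBIC))
delta([17,4,110])
E
```

```text
t 19.425 p [ 0.5118 -0.0771  0.122 ] az y 54.846202580882114 z [-0.2118 -0.0534 -0.9759] F [0.4435 0.4778 0.0879] M [ 0.0146 -0.2377  0.0459] w 86.73139114587288
q [-0.4225  0.3097  0.5637  1.7624 -0.0844  1.3219  1.1107]
tool delta cm [-0.0722  0.2971  1.167 ] now disp mm [ 17.9466   3.0194 121.9865] z disp [-0.1426 -0.1655 -0.9759] tilt x deg -9.623843295143894 tilt other -8.311184353449939 spin need -0.0009389420926824155
t 19.475 p [ 0.5117 -0.0774  0.1218] az y 54.829120344502115 z [-0.2121 -0.0535 -0.9758] F [ 0.7032 -0.6764 -0.1154] M [-0.0154 -0.2476  0.0201] w 86.88921089048652
q [-0.4223  0.31    0.5638  1.7626 -0.0844  1.3218  1.1108]
tool delta cm [-0.0681  0.3187  1.1456] now disp mm [ 17.9575   2.774  121.8082] z disp [-0.1428 -0.1657 -0.9758] tilt x deg -9.638819450392678 tilt other -8.324632115170198 spin need -0.001237083361117275
```

View pics/cmp.png

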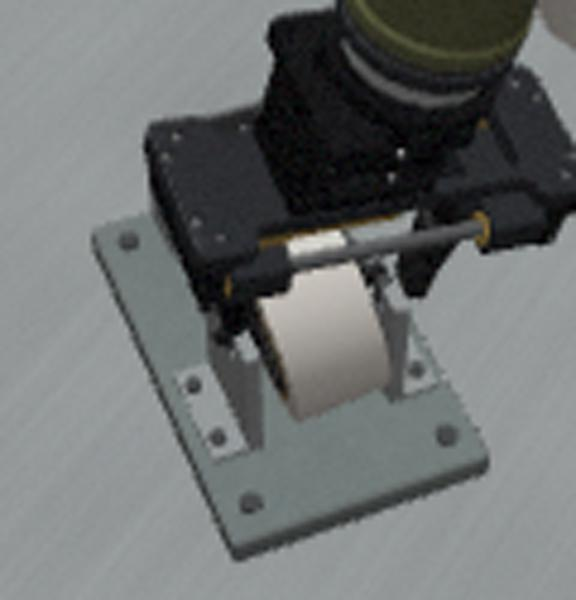

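>>> play_rows(
  motion=[
    [0,0,0.28,0.3,0],
    [0,0,0,0.4,0],
    [0,0,0,0.4,0],
    [0,0,0,0,0],
  ],
)

```text
time: 19.98
position: [0.511, -0.0748, 0.1091]
tool_rot: [-0.908, -2.806, 0.172]
ft_force: [4.1, 4.6, -1.2]
grip_width: 1.001
```

```bash
python3 - <<'E'
from h import *
delta([17,4,110]);fm()
E
```

```text
t 19.975 p [ 0.511  -0.0748  0.1091] az y 54.840523162016595 z [-0.2125 -0.0525 -0.9757] F [ 4.1234  4.5601 -1.1894] M [ 0.9358 -1.1143 -0.1471] w 87.07293427365771
q [-0.4218  0.3222  0.5596  1.7761 -0.0922  1.2984  1.111 ]
tool delta cm [-0.0951 -0.0577 -0.0964] now disp mm [ 15.9205   4.4329 109.0973] z disp [-0.1437 -0.1652 -0.9757] tilt x deg -9.607498782335888 tilt other -8.376663884350116 spin need -0.0010380666514855363
F disp [ 0.7515  6.1018 -1.1894] M disp [ 1.4063 -0.3736 -0.1471]
```

>>> play_rows(
  motion=[
    [0,0,0.12,0,0],
    [0.1,0,0,0,0],
    [0.2,0,0,0,0],
    [0.2,0,0,0,0],
  ],
  force=16,
)

```text
time: 20.48
position: [0.5122, -0.0733, 0.1088]
tool_rot: [-0.907, -2.807, 0.171]
ft_force: [6.0, 4.9, -2.0]
grip_width: 0.944
```

```bash
python3 - <<'E'
from h import *
delta([17,4,110]);fm()
E
```

```text
t 20.475 p [ 0.5122 -0.0733  0.1088] az y 54.88491355066735 z [-0.2113 -0.0521 -0.976 ] F [ 5.995   4.9036 -1.9544] M [ 1.4394 -1.6268 -0.0666] w 82.16293505751736
q [-0.4228  0.3237  0.5584  1.7745 -0.0938  1.2974  1.1101]
tool delta cm [-0.0826 -0.2612 -0.092 ] now disp mm [ 16.0517   6.445  108.7853] z disp [-0.1429 -0.1641 -0.976 ] tilt x deg -9.54494992503893 tilt other -8.33168509684425 spin need -0.0002633082132899034
F disp [ 2.0852  7.459  -1.9544] M disp [ 2.1131 -0.5033 -0.0666]
```

>>> play_rows(
  motion=[
    [0.25,0,0.15,0,0],
    [0.25,0,0,-0.1,0],
    [0.25,0,0,-0.1,0],
    [0.25,0,0,-0.1,0],
  ],
  force=18,
)

```text
time: 20.98
position: [0.5108, -0.0747, 0.1095]
tool_rot: [-0.909, -2.801, 0.179]
ft_force: [3.2, -0.6, -16.1]
grip_width: 0.922
```

```bash
python3 - <<'E'
from h import *
delta([17,4,110]);fm()
E
```

```text
t 20.975 p [ 0.5108 -0.0747  0.1095] az y 54.76448601445487 z [-0.2172 -0.0554 -0.9746] F [  3.2135  -0.5982 -16.0956] M [ 0.3206 -1.831  -0.0634] w 80.1892966020816
q [-0.4231  0.3253  0.5599  1.7727 -0.0904  1.3036  1.1072]
tool delta cm [-0.1217 -0.047  -0.0641] now disp mm [ 15.7035   4.3871 109.4683] z disp [-0.1459 -0.1702 -0.9746] tilt x deg -9.906733106906932 tilt other -8.51329083105119 spin need -0.0023651652302625337
F disp [  2.9731   1.3583 -16.0956] M disp [ 1.3151 -1.3137 -0.0634]
```

>>> play_rows(
  motion=[
    [0.3,0,0,-0.06,0],
    [0.3,0,0,0,0],
    [0.3,0,0,-0.06,0],
    [0.3,0,0,0,0],
  ],
  force=20,
)

```text
time: 21.48
position: [0.5102, -0.0761, 0.1141]
tool_rot: [-0.909, -2.799, 0.181]
ft_force: [-7.1, -3.9, -2.1]
grip_width: 0.746
```

```bash
python3 - <<'E'
from h import *
import cv2
delta([17,4,110]);fm()
a=optics.get_image('scene')[:,:,::-1];cv2.imwrite('pics/s11.png',a)
cv2.imwrite('pics/cmp.png',cv2.resize(np.hstack([cv2.imread('pics/s10.png')[140:255,265:365],a[140:255,265:365]]),None,fx=4,fy=4,interpolation=cv2.INTER_CUBIC))
E
```

```text
t 21.475 p [ 0.5102 -0.0761  0.1141] az y 54.74420867884391 z [-0.2195 -0.0561 -0.974 ] F [-7.1069 -3.9188 -2.1121] M [-0.5064  0.6656  0.0859] w 64.9211839915319
q [-0.4231  0.3213  0.5618  1.7679 -0.0869  1.3141  1.107 ]
tool delta cm [-0.1567  0.1721  0.3659] now disp mm [ 15.9849   2.9801 114.0907] z disp [-0.1473 -0.1722 -0.974 ] tilt x deg -10.02409438079071 tilt other -8.602696362941787 spin need -0.002719071500205672
F disp [-3.5612 -7.2927 -2.1121] M disp [-0.7971  0.2534  0.0859]
```

View pics/cmp.png

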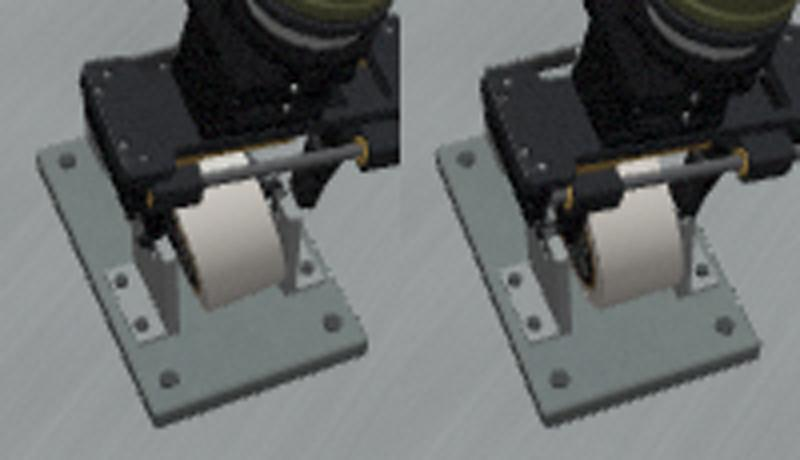

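>>> play_rows(
  motion=[
    [0.1,0,0,0,0],
    [0,0,0.1,0,0],
    [0,0,0,-3,0],
    [0,0,0,-4,0],
  ],
)

```text
time: 22.02
position: [0.5281, -0.069, 0.1822]
tool_rot: [-0.908, -2.804, 0.176]
ft_force: [0.8, -0.6, 0.3]
grip_width: 0.99
```

```bash
python3 - <<'E'
from h import *
import cv2
delta([17,4,110]);fm()
a=optics.get_image('scene')[:,:,::-1];cv2.imwrite('pics/s12.png',a)
cv2.imwrite('pics/cmp.png',cv2.resize(np.hstack([x[145:245,285:355] for x in (cv2.imread('pics/scene0.png'),cv2.imread('pics/scene8.png'),a)]),None,fx=3.8,fy=3.8*1.0,interpolation=cv2.INTER_CUBIC))
E
```

```text
t 22.025 p [ 0.5281 -0.069   0.1822] az y 54.82323595305876 z [-0.215  -0.0541 -0.9751] F [ 0.8472 -0.5592  0.3123] M [ 0.0733 -0.2985 -0.0292] w 86.11325119790415
q [-0.4342  0.2901  0.5675  1.6567 -0.0733  1.4481  1.0914]
tool delta cm [-0.1229 -0.2605  7.4311] now disp mm [ 26.5452  19.0718 182.195 ] z disp [-0.1448 -0.1678 -0.9751] tilt x deg -9.766390220846453 tilt other -8.444534380592247 spin need -0.0013397853662799886
F disp [1.0146 0.0296 0.3123] M disp [ 0.2316 -0.2021 -0.0292]
```

View pics/cmp.png

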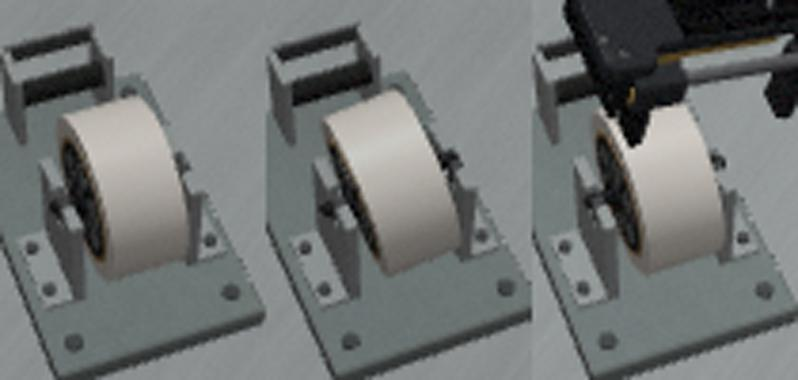

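>>> play_rows(
  motion=[
    [0,-0.1,-0.1,3,0],
    [0,0,0,2.5,0],
    [0,0,0,0,0],
    [0,0,0,0,0],
  ],
  force=15,
)

```text
time: 22.58
position: [0.5175, -0.0735, 0.1287]
tool_rot: [-0.909, -2.806, 0.175]
ft_force: [-0.3, -0.1, 0.1]
grip_width: 0.999
```

```bash
python3 - <<'E'
from h import *
delta([17,8,103.5]);fm()
E
```

```text
t 22.575 p [ 0.5175 -0.0735  0.1287] az y 54.80728505936438 z [-0.2126 -0.0541 -0.9756] F [-0.2646 -0.0613  0.1414] M [ 0.0166 -0.2445 -0.0063] w 86.92656679869022
q [-0.4256  0.3147  0.5625  1.742  -0.0865  1.3389  1.1048]
tool delta cm [-0.0105  0.3024  2.525 ] now disp mm [ 20.4978   9.2263 128.6588] z disp [-0.1428 -0.1665 -0.9756] tilt x deg -9.68567660871875 tilt other -8.329663374151965 spin need -0.001618180979882533
F disp [-0.1812 -0.2023  0.1414] M disp [ 0.1542 -0.1905 -0.0063]
```

>>> play_rows(
  motion=[
    [0,0,0.3,0.8,0],
    [0,0,0,0.9,0],
    [0,0,0,0.8,0],
    [0.1,0,0,0,0],
    [0.2,0,0,0,0],
    [0.2,0,0,0,0],
  ],
)

```text
time: 23.32
position: [0.512, -0.0734, 0.1024]
tool_rot: [-0.909, -2.802, 0.177]
ft_force: [-2.1, -2.6, -1.6]
grip_width: 0.862
```

```bash
python3 - <<'E'
from h import *
delta([17,8,103.5]);fm()
E
```

```text
t 23.325 p [ 0.512  -0.0734  0.1024] az y 54.77306398835247 z [-0.216  -0.0546 -0.9749] F [-2.1148 -2.6401 -1.5653] M [-0.1528  0.0936  0.2291] w 74.95570354441107
q [-0.4222  0.3346  0.5578  1.777  -0.0966  1.2901  1.1088]
tool delta cm [-0.0848  0.1604 -0.1502] now disp mm [ 15.9392   6.1892 102.4315] z disp [-0.1454 -0.1689 -0.9749] tilt x deg -9.826550199077708 tilt other -8.480229377435911 spin need -0.0022154513425991507
F disp [-0.2121 -3.376  -1.5653] M disp [-0.1788 -0.0112  0.2291]
```

>>> play_rows(
  motion=[
    [0.3,0,-0.05,-0.1,0],
    [0.3,0,0,-0.1,0],
    [0.3,0,0,-0.1,0],
    [0.3,0,0,-0.1,0],
  ],
  force=17,
)

```text
time: 23.82
position: [0.5134, -0.0711, 0.1056]
tool_rot: [-0.907, -2.804, 0.173]
ft_force: [0.9, 1.5, -14.2]
grip_width: 0.794
```

```bash
python3 - <<'E'
from h import *
delta([17,8,103.5]);fm()
E
```

```text
t 23.825 p [ 0.5134 -0.0711  0.1056] az y 54.84269182210268 z [-0.2146 -0.0522 -0.9753] F [  0.9069   1.4725 -14.2231] M [ 0.9667 -1.4077 -0.0713] w 69.12059249075399
q [-0.4236  0.3321  0.5567  1.7722 -0.0979  1.296   1.1078]
tool delta cm [-0.1554 -0.0454  0.2027] now disp mm [ 15.7578   8.8239 105.6236] z disp [-0.1456 -0.1661 -0.9753] tilt x deg -9.667964884676623 tilt other -8.489984066064109 spin need -0.0010002163926268182
F disp [ -0.1047   1.7262 -14.2231] M disp [ 1.6004 -0.5958 -0.0713]
```

>>> play_rows(
  motion=[
    [0.35,0,0.05,-0.1,0],
    [0.35,0,0,-0.1,0],
    [0.35,0,0,-0.05,0],
    [0.35,0,0,0,0],
  ],
)

```text
time: 24.32
position: [0.5162, -0.0714, 0.1105]
tool_rot: [-0.908, -2.808, 0.173]
ft_force: [3.5, 4.9, -2.6]
grip_width: 0.674
```

```bash
python3 - <<'E'
from h import *
import cv2
delta([17,8,103.5]);fm()
a=optics.get_image('scene')[:,:,::-1];cv2.imwrite('pics/s13.png',a)
cv2.imwrite('pics/cmp.png',cv2.resize(np.hstack([x[145:245,275:355] for x in (cv2.imread('pics/scene0.png'),cv2.imread('pics/s12.png'),a)]),None,fx=3.3,fy=3.3,interpolation=cv2.INTER_CUBIC))
E
```

```text
t 24.325 p [ 0.5162 -0.0714  0.1105] az y 54.86394817643789 z [-0.2107 -0.0536 -0.9761] F [ 3.4932  4.9106 -2.6434] M [ 1.0051 -1.0543 -0.0029] w 58.677146387601525
q [-0.4245  0.3291  0.5575  1.7642 -0.0955  1.3023  1.1068]
tool delta cm [ 0.0133 -0.1054  0.7383] now disp mm [ 18.1769  10.2544 110.512 ] z disp [-0.1415 -0.165  -0.9761] tilt x deg -9.592692115545647 tilt other -8.250704901996697 spin need -0.0006292230225066753
F disp [ 0.0344  6.0262 -2.6434] M disp [ 1.4285 -0.2846 -0.0029]
```

View pics/cmp.png

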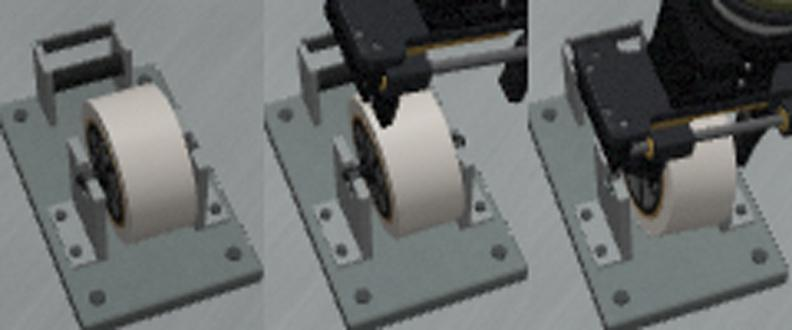

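>>> play_rows(
  motion=[
    [0.15,0,0,0,0],
    [0.1,0.2,0,-0.3,0],
    [0.1,0,0,-0.7,0],
    [0.1,0,0,-0.5,0],
    [0.1,0,0,0,0],
  ],
)

```text
time: 25.0
position: [0.5162, -0.0705, 0.1244]
tool_rot: [-0.909, -2.805, 0.175]
ft_force: [-0.1, -0.5, -0.3]
grip_width: 0.897
```

```bash
python3 - <<'E'
from h import *
import cv2
delta([0,0,125]);fm()
a=optics.get_image('scene')[:,:,::-1];cv2.imwrite('pics/s14.png',a)
cv2.imwrite('pics/cmp.png',cv2.resize(np.hstack([x[145:245,275:355] for x in (cv2.imread('pics/scene0.png'),a)]),None,fx=5,fy=5,interpolation=cv2.INTER_CUBIC))
E
```

```text
t 25.0 p [ 0.5162 -0.0705  0.1244] az y 54.781374098385896 z [-0.2136 -0.0542 -0.9754] F [-0.1262 -0.5339 -0.311 ] M [ 0.0002 -0.2969  0.014 ] w 78.05472605989469
q [-0.4293  0.3164  0.5603  1.7491 -0.088   1.3316  1.0995]
tool delta cm [ 1.729  -1.0935  0.3834] now disp mm [ 17.684   10.9635 124.4478] z disp [-0.1436 -0.1671 -0.9754] tilt x deg -9.723853909533407 tilt other -8.377356500834148 spin need -0.0020704125613129065
F disp [ 0.2038 -0.5094 -0.311 ] M disp [ 0.1709 -0.2427  0.014 ]
```

View pics/cmp.png

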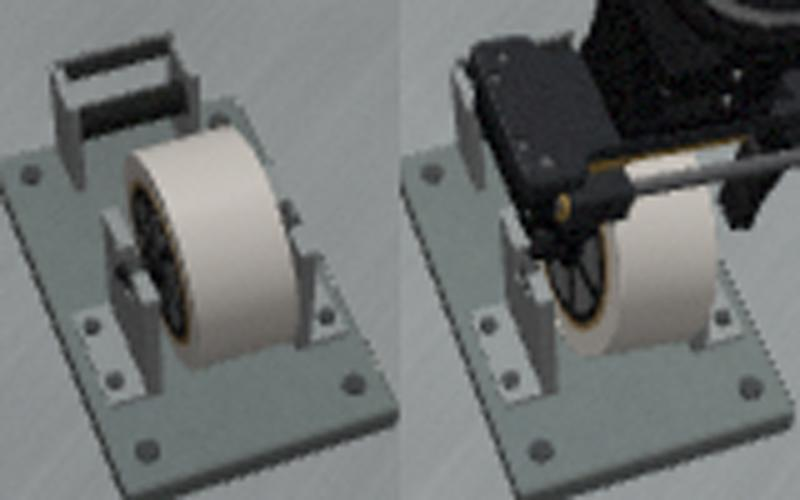

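```bash
python3 - <<'E'
from h import *
PO=np.array([1.8,1.5])
for y,nm in((-25,"Rface"),):
  for t in (-8,-10):
    for hL in (0,3,6):
      for dy in (0,3):
        print(t,hL,dy,(proj("scene",rollpt(t,0,y,0,piv=40,zp=83+hL,dy=dy))+PO).round(1),"Rstub rise",round(hL+80*np.sin(np.radians(-t)),1))
print("init",(proj("scene",rollpt(0,0,-25,0))+PO).round(1))
E
```

```text
-8 0 0 [309.5 197.4] Rstub rise 11.1
-8 0 3 [310.6 197.1] Rstub rise 11.1
-8 3 0 [309.5 196.7] Rstub rise 14.1
-8 3 3 [310.6 196.3] Rstub rise 14.1
-8 6 0 [309.4 195.9] Rstub rise 17.1
-8 6 3 [310.6 195.5] Rstub rise 17.1
-10 0 0 [309.6 196.8] Rstub rise 13.9
-10 0 3 [310.8 196.4] Rstub rise 13.9
-10 3 0 [309.6 196. ] Rstub rise 16.9
-10 3 3 [310.7 195.7] Rstub rise 16.9
-10 6 0 [309.6 195.3] Rstub rise 19.9
-10 6 3 [310.7 194.9] Rstub rise 19.9
init [309.3 199.9]
```

```bash
python3 - <<'E'
from h import *
def bot(y,r,**k):
    P=np.array([proj("scene",rollpt(x=r*np.cos(a),y=y,z=r*np.sin(a),**k)) for a in np.linspace(0,6.28,120)]);return P[P[:,1].argmax()]
i=bot(-25,44,t=0);i2=bot(-25,55,t=0);i3=bot(25,55,t=0)
for t in (-7,-8.5,-10):
  for hL in (0,3,6):
    for dy in (0,4):
      k=dict(t=t,piv=40,zp=83+hL,dy=dy);print(t,hL,dy,(bot(-25,44,**k)-i).round(1),(bot(-25,55,**k)-i2).round(1),(bot(25,55,**k)-i3).round(1))
E
```

```text
-7 0 0 [-1.4 -1.6] [-1.8 -1.5] [-1.9  0. ]
-7 0 4 [ 0.2 -2.1] [-0.2 -2. ] [-0.4 -0.5]
-7 3 0 [-1.4 -2.3] [-1.8 -2.2] [-1.8 -0.7]
-7 3 4 [ 0.2 -2.8] [-0.2 -2.7] [-0.3 -1.2]
-7 6 0 [-1.4 -3.1] [-1.8 -2.9] [-1.8 -1.4]
-7 6 4 [ 0.2 -3.6] [-0.2 -3.4] [-0.3 -1.9]
-8.5 0 0 [-1.6 -2. ] [-2.  -1.8] [-2.2  0. ]Traceback (most recent call last):
  File "<stdin>", line 8, in <module>
  File "<stdin>", line 3, in bot
  File "h.py", line 19, in proj
    c=optics.calibration(n);P=c["pose"];q=P[:3,:3].T@(np.array(p)-P[:3,3]);q=c["K"]@q;return q[:2]/q[2]
ValueError: time passes only in moves, steps and waits
```

```bash
python3 - <<'E'
from plan import *
s=ctrl.get_state();q=np.array(s["joint_positions"]);p,R=FK(q);print(tilt(R),q.round(2))
V=.7*np.array([2.57,2.57,3.14,3.14,3.14,3.14,3.14])*.125
def legv(q,p,R,d,n,h):
    for _ in range(n):
        q2=solve(q,p+d,R,**KW); k=min(1,(V/np.maximum(np.abs(q2-q),1e-9)).min())
        if k<1: q2=solve(q,p+d*k,R,**KW)
        q=q2;p,R=FK(q);h.append((q,p,R))
for el in (45,60,70,80):
  for az in (60,80,100,120,140):
    a,e=np.radians(az),np.radians(el)
    d=.06*np.array([np.cos(a)*np.cos(e),np.sin(a)*np.cos(e),np.sin(e)]);h=[];legv(q,p,R,d,18,h)
    print(el,az,[tuple(float(v) for v in np.round(tilt(h[k][2]),1)) for k in (9,11,13,15,17)],h[15][1].round(2))
E
```

```text
(np.float64(-9.745705733440431), np.float64(-8.413680379014764)) [-0.43  0.32  0.56  1.75 -0.09  1.33  1.1 ]
45 60 [(-3.6, -4.1), (0.3, -1.9), (4.4, 0.0), (8.5, 1.8), (12.7, 3.3)] [0.66 0.42 0.55]
45 80 [(-6.1, -6.7), (-2.1, -5.3), (2.0, -4.4), (6.3, -3.7), (10.7, -3.3)] [0.51 0.52 0.57]
45 100 [(-8.6, -8.1), (-5.0, -7.4), (-1.2, -7.3), (2.8, -7.6), (6.9, -8.4)] [0.34 0.53 0.59]
45 120 [(-8.8, -8.2), (-7.4, -8.1), (-6.1, -8.1), (-2.8, -8.4), (-0.7, -8.8)] [0.2  0.41 0.58]
45 140 [(-8.5, -8.3), (-6.8, -8.5), (-5.3, -9.1), (-3.4, -10.5), (-1.8, -12.1)] [0.03 0.39 0.61]
60 60 [(-3.4, -2.7), (0.4, 0.1), (4.4, 2.7), (8.6, 5.1), (12.9, 7.4)] [0.61 0.29 0.63]
60 80 [(-3.8, -4.1), (0.3, -2.0), (4.5, -0.1), (8.9, 1.4), (13.4, 2.7)] [0.5  0.36 0.65]
60 100 [(-4.3, -5.2), (-0.3, -3.6), (3.9, -2.5), (8.3, -1.8), (12.8, -1.5)] [0.38 0.39 0.65]
60 120 [(-4.7, -5.6), (-0.9, -4.4), (3.2, -3.9), (7.3, -3.9), (11.5, -4.4)] [0.27 0.37 0.65]
60 140 [(-6.1, -5.6), (-2.4, -3.9), (1.4, -3.0), (5.2, -2.8), (9.1, -3.3)] [0.21 0.27 0.62]
70 60 [(-3.5, -1.4), (0.0, 2.1), (3.7, 5.3), (7.6, 8.5), (11.7, 11.5)] [0.57 0.18 0.67]
70 80 [(-3.6, -2.2), (0.2, 0.8), (4.1, 3.6), (8.3, 6.2), (12.6, 8.7)] [0.5  0.23 0.67]
70 100 [(-3.8, -2.8), (0.0, -0.0), (4.1, 2.4), (8.3, 4.6), (12.8, 6.6)] [0.43 0.24 0.67]
70 120 [(-6.5, -5.4), (-5.4, -4.5), (-3.8, -3.3), (-0.1, -0.5), (3.9, 1.8)] [0.39 0.14 0.59]
70 140 [(-9.3, -8.0), (-8.4, -6.9), (-5.5, -3.3), (-2.2, -0.0), (1.3, 3.0)] [0.35 0.07 0.57]
80 60 [(-4.5, -0.2), (-1.6, 3.9), (1.4, 8.0), (4.5, 12.0), (7.8, 16.1)] [0.53 0.05 0.69]
80 80 [(-4.4, -0.5), (-1.5, 3.5), (2.1, 7.6), (6.9, 11.3), (11.4, 15.1)] [0.49 0.12 0.7 ]
80 100 [(-4.6, -0.7), (-2.5, 1.9), (0.7, 5.5), (4.1, 9.2), (7.7, 12.8)] [0.48 0.06 0.67]
80 120 [(-5.4, -2.0), (-2.6, 1.5), (0.4, 5.0), (3.6, 8.5), (7.0, 12.2)] [0.49 0.05 0.67]
80 140 [(-6.9, -4.1), (-4.5, -0.8), (-2.4, 2.2), (0.3, 5.8), (3.1, 9.6)] [ 0.49 -0.    0.64]
```

>>> play_rows(
  motion=[
    [0,0,0,-2,0],
    [0,0,0,-5,0],
    [0,0,0,-5,0],
  ],
)

```text
time: 25.42
position: [0.5411, -0.0638, 0.2416]
tool_rot: [-0.908, -2.802, 0.176]
ft_force: [0.7, -0.5, 1.3]
grip_width: 0.993
```

```bash
python3 - <<'E'
from h import *
import cv2
s,R=st()
a,e=np.radians(85),np.radians(60);d=6*np.array([np.cos(a)*np.cos(e),np.sin(a)*np.cos(e),np.sin(e)]);print(R.T@d)
a=optics.get_image('scene')[:,:,::-1];cv2.imwrite('pics/s15.png',a)
cv2.imwrite('pics/cmp.png',cv2.resize(np.hstack([x[145:245,275:355] for x in (cv2.imread('pics/scene0.png'),a)]),None,fx=5,fy=5,interpolation=cv2.INTER_CUBIC))
E
```

```text
t 25.425 p [ 0.5411 -0.0638  0.2416] az y 54.79812870546347 z [-0.2163 -0.0542 -0.9748] F [ 0.738  -0.4671  1.2873] M [ 0.0839 -0.3622 -0.062 ] w 86.42865224377098
q [-0.438   0.2812  0.5723  1.5458 -0.0685  1.5681  1.0834]
[ 2.3022  1.6673 -5.2839]
```

View pics/cmp.png

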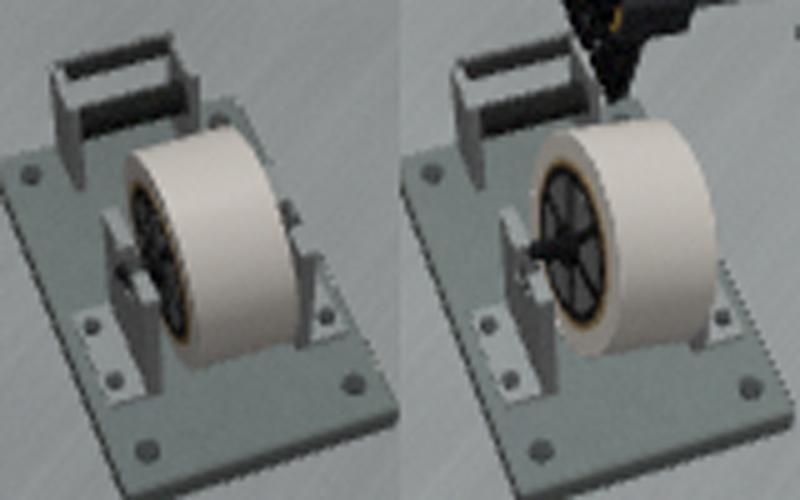

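```bash
python3 - <<'E'
from h import *
import cv2
C=optics.calibration("scene");K=C["K"];P=C["pose"]
def pr(p):
    q=K@(P[:3,:3].T@(p-P[:3,3]));return q[:2]/q[2]
print("ref initial hub face", pr(rollpt(0,0,-25,0)), "initial right stub end", pr(rollpt(0,0,-48,0)))
for hL in (0,3,6):
  for dy in (0,6,10):
    k=dict(t=-10,piv=40,zp=83+hL,dy=dy);print(hL,dy,"stubend",pr(rollpt(x=0,y=-48,z=0,**k)).round(1),"face",pr(rollpt(x=0,y=-25,z=0,**k)).round(1))
for q in ((0,-44,98),(0,-36,98),(30,-44,98),(30,-44,20),(80,-72.5,20)): print(q,pr(d2w(q)).round(1))
im=cv2.imread('pics/s15.png')[170:235,295:345];cv2.imwrite('pics/z2.png',cv2.resize(im,None,fx=12,fy=9,interpolation=cv2.INTER_CUBIC))
E
```

```text
ref initial hub face [307.51232154 198.35606876] initial right stub end [298.57091108 201.2231946 ]
0 0 stubend [298.8 197.1] face [307.8 195.3]
0 6 stubend [301.2 196.4] face [310.1 194.6]
0 10 stubend [302.8 195.9] face [311.7 194.1]
3 0 stubend [298.8 196.3] face [307.8 194.5]
3 6 stubend [301.2 195.6] face [310.1 193.8]
3 10 stubend [302.8 195.1] face [311.7 193.3]
6 0 stubend [298.7 195.5] face [307.8 193.8]
6 6 stubend [301.1 194.8] face [310.1 193. ]
6 10 stubend [302.7 194.3] face [311.7 192.5]
(0, -44, 98) [299.9 196.9]
(0, -36, 98) [303.1 195.8]
(30, -44, 98) [304.5 206.2]
(30, -44, 20) [305.3 225. ]
(80, -72.5, 20) [301.7 244.9]
```

View pics/z2.png

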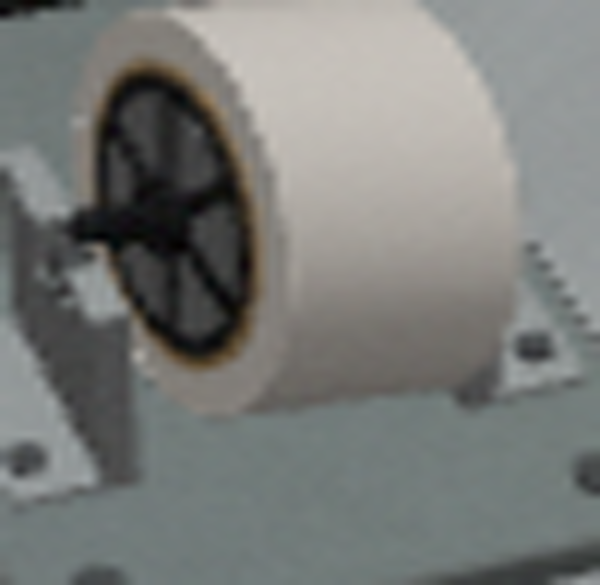

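```bash
python3 - <<'E'
from h import *
delta([5,12.5,129])
E
```

```text
t 25.475 p [ 0.5452 -0.0636  0.2482] az y 54.78029169523696 z [-0.2056 -0.054  -0.9772] F [ 2.7864 -0.5017  4.2256] M [ 0.0442 -0.4377  0.0357] w 86.78226642758746
q [-0.4383  0.2779  0.5729  1.5344 -0.0686  1.5715  1.0834]
tool delta cm [ 1.554  -0.1036 12.4337] now disp mm [ 37.4447  33.332  248.2289] z disp [-0.1371 -0.1624 -0.9772] tilt x deg -9.435838592034505 tilt other -7.98809048521612 spin need -0.0020893040600957757
```

>>> play_rows(
  motion=[
    [0,0.8,0,4,0],
    [0,0.7,-0.1,4,0],
    [0,0,0,3,0],
    [0,0,0,1.2,0],
    [0,0,0,0,0],
    [0.2,0,0,0,0],
    [0.3,0,0,0,0],
    [0.36,0,0,0,0],
    [0.36,0,0,0,0],
  ],
  force=10,
)

```text
time: 26.6
position: [0.503, -0.0622, 0.1243]
tool_rot: [-0.909, -2.804, 0.175]
ft_force: [-0.1, -0.4, 0.2]
grip_width: 0.67
```

```bash
python3 - <<'E'
from h import *
delta([5,12.5,129]);fm()
E
```

```text
t 26.6 p [ 0.503  -0.0622  0.1243] az y 54.79954316819432 z [-0.2142 -0.0539 -0.9753] F [-0.0594 -0.4256  0.1705] M [ 0.017  -0.2174 -0.0381] w 58.33267419625709
q [-0.4488  0.2861  0.5576  1.783  -0.0758  1.3253  1.0765]
tool delta cm [-0.208   0.1539 -0.5365] now disp mm [  2.1649  10.1402 124.3231] z disp [-0.1443 -0.1673 -0.9753] tilt x deg -9.733564030651822 tilt other -8.415333491302667 spin need -0.0017533024711311462
F disp [ 0.1961 -0.3823  0.1705] M disp [ 0.1389 -0.1681 -0.0381]
```

>>> play_rows(
  motion=[
    [0.36,0,0.08,-0.45,0],
    [0.42,0,0,0,0],
    [0.48,0,0,0,0],
    [0.5,0,0,0,0],
  ],
  force=8,
)

```text
time: 27.1
position: [0.5042, -0.062, 0.1287]
tool_rot: [-0.909, -2.804, 0.176]
ft_force: [-0.6, -2.0, 3.0]
grip_width: 0.579
```

```bash
python3 - <<'E'
from h import *
delta([5,12.5,129]);fm()
E
```

```text
t 27.1 p [ 0.5042 -0.062   0.1287] az y 54.77039373456728 z [-0.2148 -0.0546 -0.9751] F [-0.596 -2.039  3.042] M [-0.5027  0.1162  0.1397] w 50.332257617905974
q [-0.4498  0.2844  0.5583  1.7756 -0.0741  1.3347  1.0745]
tool delta cm [-0.1881  0.1442 -0.0845] now disp mm [  3.0131  10.9869 128.688 ] z disp [-0.1443 -0.1682 -0.9751] tilt x deg -9.785267229381388 tilt other -8.416894389966643 spin need -0.0022620560630146613
F disp [ 0.6848 -2.0109  3.042 ] M disp [-0.4781 -0.194   0.1397]
```

>>> play_rows(
  motion=[
    [0.6,0,-0.05,0,0],
    [0.6,0,0,0,0],
    [0.6,0.03,-0.03,-0.2,0],
    [0.6,0.03,-0.03,-0.2,0],
    [0.6,0,0,0,0],
  ],
  force=50,
)

```text
time: 27.72
position: [0.5029, -0.0608, 0.1305]
tool_rot: [-0.907, -2.801, 0.176]
ft_force: [1.1, -1.1, -16.8]
grip_width: 0.575
```

```bash
python3 - <<'E'
from h import *
delta([5,12.5,129]);fm()
E
```

```text
t 27.725 p [ 0.5029 -0.0608  0.1305] az y 54.858005797056215 z [-0.2174 -0.0536 -0.9746] F [  1.1496  -1.0692 -16.805 ] M [-0.1126 -1.3356  0.0116] w 50.03428639788709
q [-0.4511  0.2816  0.5575  1.775  -0.0734  1.3404  1.0736]
tool delta cm [-0.3921  0.1488  0.0703] now disp mm [  1.2234  11.2541 130.5067] z disp [-0.147  -0.1689 -0.9746] tilt x deg -9.82936178578338 tilt other -8.576726009801 spin need -0.0007329371081197245
F disp [  1.5553  -0.2137 -16.805 ] M disp [ 0.6758 -1.1575  0.0116]
```

>>> play_rows(
  motion=[
    [0.6,0.03,-0.03,-0.2,0],
    [0.6,0.03,-0.03,-0.2,0],
    [0.6,0,0,0,0],
  ],
)

```text
time: 28.1
position: [0.5036, -0.0607, 0.1366]
tool_rot: [-0.907, -2.803, 0.174]
ft_force: [-0.5, 1.6, -11.2]
grip_width: 0.574
```

```bash
python3 - <<'E'
from h import *
import cv2
delta([5,12.5,129]);fm()
a=optics.get_image('scene')[:,:,::-1];cv2.imwrite('pics/s16.png',a)
cv2.imwrite('pics/cmp.png',cv2.resize(np.hstack([x[145:245,275:355] for x in (cv2.imread('pics/s15.png'),a)]),None,fx=5,fy=5,interpolation=cv2.INTER_CUBIC))
E
```

```text
t 28.1 p [ 0.5036 -0.0607  0.1366] az y 54.835779495762694 z [-0.2159 -0.0526 -0.975 ] F [ -0.5223   1.6148 -11.1801] M [ 0.2118 -0.3163 -0.0465] w 49.93469996455367
q [-0.4522  0.2753  0.5587  1.7684 -0.0714  1.351   1.0723]
tool delta cm [-0.432   0.2061  0.684 ] now disp mm [  1.7252  11.7237 136.6399] z disp [-0.1464 -0.1672 -0.975 ] tilt x deg -9.728334532086519 tilt other -8.53746177353652 spin need -0.0011208592462317313
F disp [ -1.3559   1.0208 -11.1801] M disp [ 0.3551 -0.137  -0.0465]
```

View pics/cmp.png

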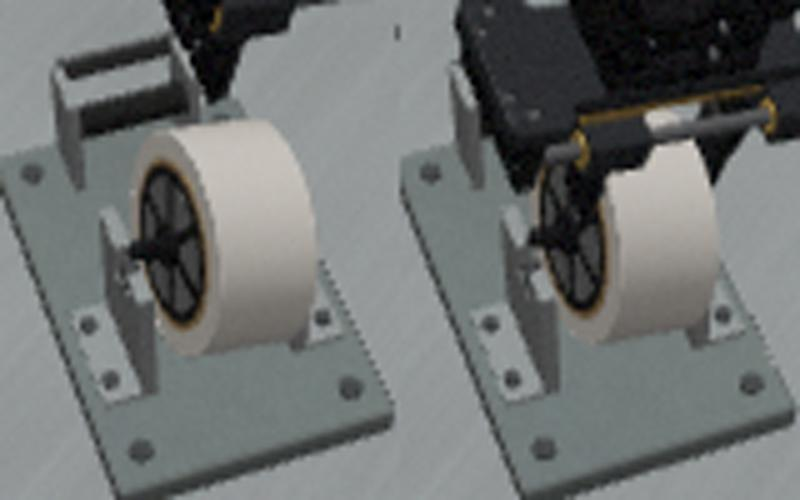

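>>> play_rows(
  motion=[
    [0.6,0.03,-0.03,-0.2,0],
    [0.6,0.03,-0.03,-0.2,0],
    [0.6,0.03,-0.03,-0.2,0],
    [0.6,0,0,0,0],
  ],
)

```text
time: 28.65
position: [0.5057, -0.0617, 0.1455]
tool_rot: [-0.91, -2.807, 0.173]
ft_force: [-2.0, 1.3, 3.0]
grip_width: 0.573
```

>>> play_rows(
  motion=[
    [0.6,0.03,-0.03,-0.2,0],
    [0.6,0.03,-0.03,-0.2,0],
    [0.6,0.03,-0.03,-0.2,0],
    [0.6,0,0,0,0],
  ],
)

```text
time: 29.15
position: [0.5044, -0.0617, 0.149]
tool_rot: [-0.909, -2.804, 0.176]
ft_force: [0.6, -0.1, -2.8]
grip_width: 0.569
```

```bash
python3 - <<'E'
from h import *
import cv2
delta([5,12.5,129]);fm()
a=optics.get_image('scene')[:,:,::-1];cv2.imwrite('pics/s17.png',a)
cv2.imwrite('pics/cmp.png',cv2.resize(np.hstack([x[145:245,275:355] for x in (cv2.imread('pics/s15.png'),a)]),None,fx=5,fy=5,interpolation=cv2.INTER_CUBIC))
E
```

```text
t 29.15 p [ 0.5044 -0.0617  0.149 ] az y 54.77666612338311 z [-0.2141 -0.0543 -0.9753] F [ 0.5822 -0.14   -2.7644] M [ 0.0576 -0.3686  0.0206] w 49.48412458069827
q [-0.4549  0.2633  0.5613  1.755  -0.0636  1.3728  1.0682]
tool delta cm [-0.4793  0.4479  1.9031] now disp mm [  2.9861  11.402  148.9991] z disp [-0.1439 -0.1676 -0.9753] tilt x deg -9.748252198777756 tilt other -8.393247125309065 spin need -0.0021525822262131733
F disp [ 0.5568  0.2202 -2.7644] M disp [ 0.2591 -0.2684  0.0206]
```

View pics/cmp.png

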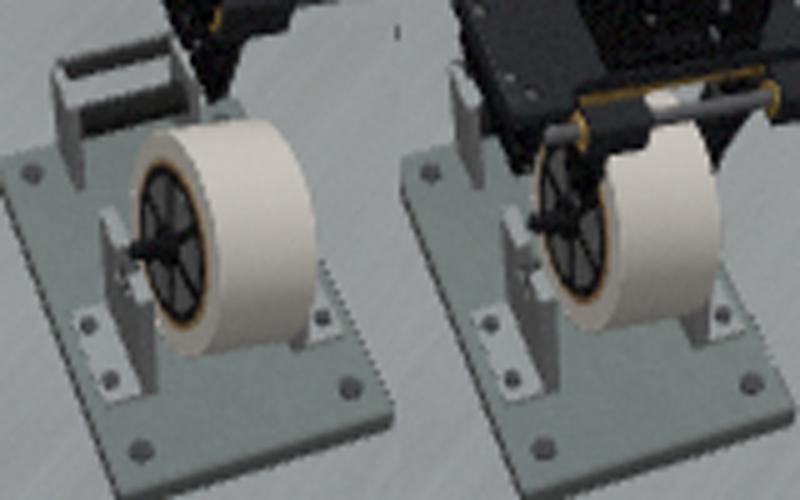

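>>> play_rows(
  motion=[
    [0.6,0.3,-0.3,-2,0],
    [0.6,0.5,-0.5,-4,0],
    [0.6,1.5,0.5,-5.3,0],
    [0.6,2.3,1.6,-5.3,0],
    [0.6,2.3,1.6,-5.3,0],
    [0.6,2.3,1.6,-5.3,0],
    [0.6,2.3,1.6,-5.3,0],
    [0.6,2.3,1.6,-5.3,0],
    [0.6,2.3,1.7,-5.3,0],
    [0.6,2.3,1.8,-5.2,0],
    [0.6,2.3,1.9,-5.2,0],
    [0.6,2.3,2,-5.2,0],
  ],
)

```text
time: 30.7
position: [0.4876, 0.216, 0.5786]
tool_rot: [-0.962, -2.962, 0.001]
ft_force: [-0.8, 0.5, -2.2]
grip_width: 0.575
```

```bash
python3 - <<'E'
from h import *
import cv2
delta([0,0,300]);fm()
a=optics.get_image('scene')[:,:,::-1];cv2.imwrite('pics/s18.png',a)
b=optics.get_image('top')[:,:,::-1];cv2.imwrite('pics/top18.png',b)
cv2.imwrite('pics/cmp.png',np.hstack([cv2.resize(b[150:265,260:360],None,fx=4,fy=4,interpolation=cv2.INTER_CUBIC),cv2.resize(a[140:255,265:365],None,fx=4,fy=4,interpolation=cv2.INTER_CUBIC)]))
E
```

```text
t 30.7 p [0.4876 0.216  0.5786] az y 54.02764560163509 z [-0.026   0.0075 -0.9996] F [-0.7859  0.5414 -2.1933] M [ 0.0071 -0.0798  0.0059] w 50.051546942274825
q [-0.6422  0.1719  0.2449  0.9423 -0.0661  2.0526  0.5124]
tool delta cm [-18.1033 -22.3738  27.6177] now disp mm [-170.4678  228.9347  578.6299] z disp [-0.0256 -0.0088 -0.9996] tilt x deg -0.505266057957128 tilt other -1.4687384529671084 spin need -0.015225456495721712
F disp [-0.9543 -0.009  -2.1933] M disp [ 0.0517 -0.0612  0.0059]
```

View pics/cmp.png

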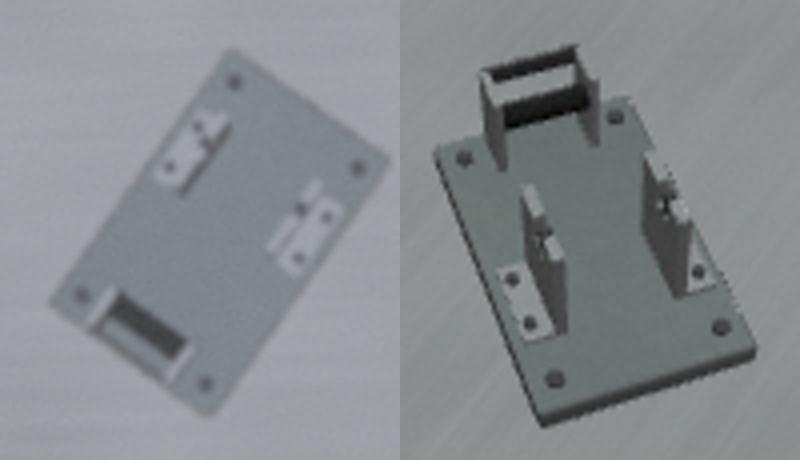

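```bash
python3 - <<'E'
from h import *
import re
uv=np.array([[230,47],[391,160],[210,418],[47,303]])/4-.375+[260,150]
m=np.array([ray("top",u,.02)[:2] for u in uv]); b=np.array([[80,72.5],[80,-72.5],[-150,-72.5],[-150,72.5]])/1000
A=b-b.mean(0);B=m-m.mean(0)
th=np.arctan2((A[:,0]*B[:,1]-A[:,1]*B[:,0]).sum(),(A*B).sum()); R=np.array([[np.cos(th),-np.sin(th)],[np.sin(th),np.cos(th)]])
t=m.mean(0)-R@b.mean(0);print("yaw",np.degrees(th),"org",t,"res mm",((m-(b@R.T+t))*1000).round(1))
# holes & arm tops mid: bright arms top left (mid of slot) and right
s=open('h.py').read();s=re.sub(r"^ORG=.*$","ORG=np.array([%.4f,%.4f]);YAW=np.radians(%.2f)"%(t[0],t[1],np.degrees(th)),s,flags=re.M);open('h.py','w').write(s)
E
python3 -c "
from h import *
delta([2,0,180])"
```

```text
yaw -36.8604491261337 org [ 0.49174704 -0.07089073] res mm [[-1.3 -0.2]
 [-0.6  1.5]
 [ 1.6 -0.3]
 [ 0.3 -0.9]]
t 30.8 p [0.4861 0.2185 0.5807] az y 54.41294684538825 z [-0.0235  0.011  -0.9997] F [-0.592  -0.0907 -1.1654] M [-0.0202 -0.0457 -0.0512] w 50.04846168632428
q [-0.6445  0.1703  0.2425  0.9394 -0.0679  2.0531  0.5136]
tool delta cm [-18.5137 -23.0255  39.7204] now disp mm [-178.0445  228.2104  580.7091] z disp [-0.0254 -0.0053 -0.9997] tilt x deg -0.3036271280918668 tilt other -1.4574148105904823 spin need 0.02221711365490009
```

>>> play_rows(
  motion=[
    [0.6,-2.06,-2.56,4.41,0.022],
    [0.6,-2.06,-2.56,4.41,0],
    [0.6,-2.06,-2.56,4.41,0],
    [0.6,-2.06,-2.56,4.41,0],
    [0.6,-2.06,-2.56,4.41,0],
    [0.6,-2.06,-2.56,4.41,0],
    [0.6,-2.06,-2.56,4.41,0],
    [0.6,-2.06,-2.56,4.41,0],
    [0.6,-2.06,-2.56,4.41,0],
    [0.6,0,0,0,0],
    [0.6,0,0,0,0],
  ],
)

```text
time: 32.17
position: [0.4856, -0.0778, 0.1791]
tool_rot: [-0.994, -2.95, 0.004]
ft_force: [0.2, 0.3, -2.6]
grip_width: 0.574
```

```bash
python3 - <<'E'
from h import *
import cv2
delta([2,0,155]);fm()
a=optics.get_image('scene')[:,:,::-1];cv2.imwrite('pics/s19.png',a)
b=optics.get_image('top')[:,:,::-1];cv2.imwrite('pics/top19.png',b)
cv2.imwrite('pics/cmp.png',np.hstack([cv2.resize(b[150:265,260:360],None,fx=4,fy=4,interpolation=cv2.INTER_CUBIC),cv2.resize(a[140:255,265:365],None,fx=4,fy=4,interpolation=cv2.INTER_CUBIC)]))
E
```

```text
t 32.175 p [ 0.4856 -0.0778  0.1791] az y 52.775168586062875 z [-0.0282  0.0067 -0.9996] F [ 0.2357  0.2626 -2.6297] M [-0.0229 -0.0639  0.0371] w 49.96558903567288
q [-0.3723  0.0318  0.4924  1.8963 -0.0193  1.2462  1.0475]
tool delta cm [-0.3305  0.9451  2.389 ] now disp mm [ -0.7279  -9.1521 179.0788] z disp [-0.0266 -0.0115 -0.9996] tilt x deg -0.6618503221244715 tilt other -1.5260124686279484 spin need -0.006367509387909198
F disp [ 0.0311  0.3515 -2.6297] M disp [ 0.02   -0.0648  0.0371]
```

View pics/cmp.png

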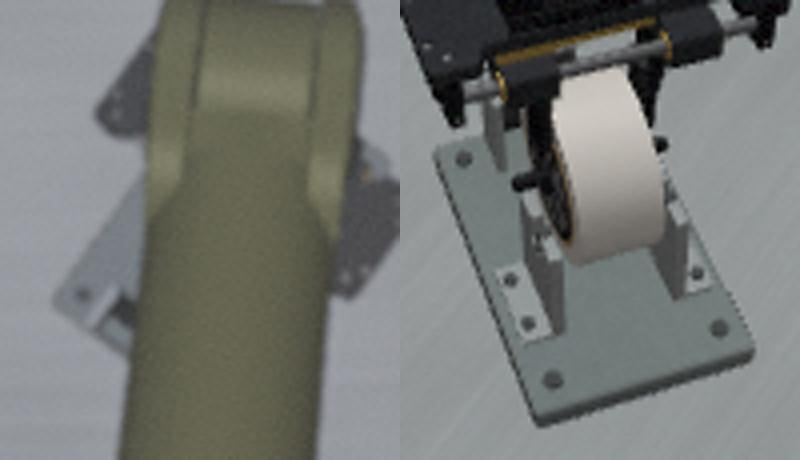

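```bash
cat > rc.py <<'E'
from h import *
from scipy.optimize import least_squares
def center(uvR,uvL,PO=np.array([1.7,1.5])):
    C=optics.calibration("scene");K=C["K"];P=C["pose"]
    pr=lambda p:(lambda q:q[:2]/q[2])(K@(P[:3,:3].T@(p-P[:3,3])))
    s=ctrl.get_state();R=Ro.from_rotvec(s["tool_rot"]).as_matrix();yt=R[:,1]
    f=lambda c:np.hstack([pr(c-.0475*yt)+PO-uvR,pr(c+.0475*yt)+PO-uvL])
    r=least_squares(f,s["position"]-[0,0,.04],x_scale=.01)
    print("center disp mm",w2d(r.x).round(1),"res px",r.fun.round(2),"in tool mm",(R.T@(r.x-s["position"])*1000).round(1))
E
python3 -c "
from rc import *
center(np.array([293.9,185.6]),np.array([329.6,175.9]))
center(np.array([293.9,185.6]),np.array([329.6,175.9]),np.zeros(2))"
```

```text
center disp mm [-50.8   4.9  85. ] res px [-0.01 -0.03  0.01  0.03] in tool mm [47.9 13.7 96. ]
center disp mm [-46.1   7.7  83.2] res px [-0.   -0.01  0.    0.01] in tool mm [43.2 16.6 97.6]
```

```bash
cat > rc.py <<'E'
from h import *
from scipy.optimize import least_squares
def center(uvR,uvL,PO=np.array([1.7,1.5])):
    C=optics.calibration("scene");K=C["K"];P=C["pose"]
    pr=lambda p:(lambda q:q[:2]/q[2])(K@(P[:3,:3].T@(p-P[:3,3])))
    s=ctrl.get_state();R=Ro.from_rotvec(s["tool_rot"]).as_matrix();yt=R[:,1]
    g=lambda v:s["position"]+R@np.array([v[0],0,v[1]])
    f=lambda v:np.hstack([pr(g(v)-.0475*yt)+PO-uvR,pr(g(v)+.0475*yt)+PO-uvL])
    r=least_squares(f,[0,.04],x_scale=.01)
    print("center disp mm",w2d(g(r.x)).round(1),"res px",r.fun.round(2),"tool x,s mm",(r.x*1000).round(1))
E
python3 -c "
from rc import *
a=np.array([293.9,185.6]),np.array([329.6,175.9])
center(*a);center(*a,np.zeros(2))"
```

```text
center disp mm [-13.4  -8.5 130.5] res px [-1.55  0.39  0.97 -0.23] tool x,s mm [11.6 49.7]
center disp mm [ -1.9  -8.5 137.6] res px [-1.86  0.5   1.17 -0.3 ] tool x,s mm [ 0.3 42.4]
```

>>> play_rows(
  motion=[
    [0.6,-0.15,0.45,0.7,-0.006],
    [0.6,-0.1,0.45,0.7,0],
    [0.6,0,0.05,0.7,0],
    [0.6,0,0,0.7,0],
    [0.6,0,0,0,0],
    [0.6,0,0,0,0],
  ],
)

```text
time: 33.02
position: [0.4931, -0.0711, 0.1511]
tool_rot: [-0.985, -2.954, 0.002]
ft_force: [-0.0, -0.4, -2.3]
grip_width: 0.57
```

```bash
python3 - <<'E'
from h import *
import cv2
delta([1,0,150]);fm()
a=optics.get_image('scene')[:,:,::-1];cv2.imwrite('pics/s20.png',a)
cv2.imwrite('pics/cmp.png',cv2.resize(a[160:235,285:355],None,fx=8,fy=8,interpolation=cv2.INTER_CUBIC))
E
```

```text
t 33.025 p [ 0.4931 -0.0711  0.1511] az y 53.12919283787214 z [-0.0266  0.0075 -0.9996] F [-0.0294 -0.3702 -2.3061] M [-0.0234 -0.0807  0.031 ] w 49.63002625130118
q [-0.3736  0.0731  0.4896  1.9171 -0.0417  1.1876  1.0587]
tool delta cm [ 0.0279 -0.066   0.1086] now disp mm [  1.3072   0.6702 151.0713] z disp [-0.0258 -0.01   -0.9996] tilt x deg -0.5726353445704518 tilt other -1.4769448214919558 spin need -0.00018862056192814336
F disp [ 0.1985 -0.3138 -2.3061] M disp [ 0.0297 -0.0786  0.031 ]
```

View pics/cmp.png

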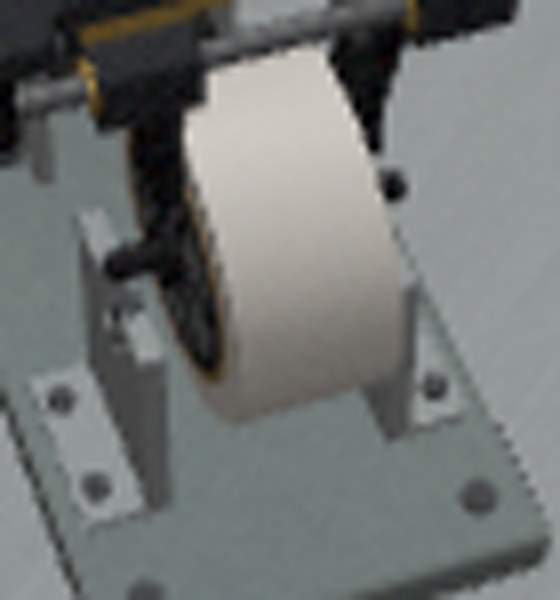

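```bash
python3 - <<'E'
from bench import ticket
from h import *
s,R=st();print("qd",np.abs(s["qd"]).max())
print(ticket.close_job())
E
```

```text
t 33.075 p [ 0.4933 -0.0711  0.1512] az y 53.13161023795218 z [-0.0263  0.0076 -0.9996] F [ 0.6227  1.0272 -3.5116] M [-0.0338 -0.0834  0.0242] w 49.22016192251568
q [-0.3736  0.073   0.4896  1.9169 -0.0418  1.1876  1.0587]
qd 0.002203929196218339
the job is handed in; nothing more can be done
None
```

The tape roll is out of the dispenser. I handed the job in at 33.1 s with the roll still gripped at 50 N, hanging above its slots.

**How it came free:** Moves could only shift the tool and turn it about its own axis, so I tilted it by driving the arm against its reach limits.
- **First attempt failed:** gripping the upright roll with a tilted tool did not turn it. It slid the dispenser a few millimetres, and for a moment I was pulling up with about 22 N, close to its weight.
- **Rocking:** I then worked up the left stub and next the right one. One finger pushed on the roll and the other braced on the outside of an arm, at 12 to 22 N, so the roll was not held by its rim with 35 N while it was rocked.
- **Halfway slip:** the left stub slid part of the way back down during the right-hand rock, but the right stub still came out of its slot.
- **Release:** I gripped the roll flat by its rim at 50 N and drew the last stub out with a pull of about 17 N. I then levelled the roll in the air and brought it back.

**Last checks:**
- **Roll:** free, with only its own weight of about 2.5 N on the wrist. The tool is within about 1.5° of vertical, and the roll is flush in the fingers (49 to 50 mm opening).
- **Position above the slots:** about 1 mm off centre, with the stubs roughly 7 to 9 mm above the slot mouths. This comes from the tool pose and the grip history. Estimating it from the scene camera alone gave results that disagreed by several millimetres along the dispenser's x axis, and by 10 mm or more in my first fits.
- **Dispenser:** in the pictures it stands flat, about 1 to 2 mm and 0.2° from where it started. It moved up to about 5 mm and 2° during the work. It may have tipped slightly during the failed first attempt, but I did not measure that.
- **Bystanders:** nothing touched them that I could see.

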